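Set out a kiln shelf: third prop, lidded jar and cone pack

ROBOT

A 6-joint arm with a two-finger parallel gripper is mounted at the origin on the work surface. World frame = base frame: x ahead of the robot, y to its left, z up, the work surface at z = 0. Lengths are in mm, angles in rad, forces in N, time in s.
With the tool pointing down it reaches from about 275 to 850 mm from the base axis. Payload 5.2 kg.
Tool frame: the origin (TCP) lies at the very end of the fingers, on their centre line; the grasp point (between the pads) lies 19 mm behind it; z points along the fingers, x is the direction in which the jaws open and shut, and the axes are right-handed (so a half turn about z gives the same grasp; the last joint's range is limited). The gripper opens to 85 mm and grips with 20 to 120 N. Pads are 22 mm wide; open, the fingers measure 114 mm over their backs; the gripper's body (76 mm by 85 mm) begins 54 mm behind the grasp point. The pads swing forward as they close: fully open they stand 13 mm farther back than shut.
Start: joints at [1.067, 0.259, 1.535, -0, 1.348, -0.203], TCP at [162.934, 525.317, 231.31] pointing down, gripper open.
Joint ranges: [-3.14, 3.14], [-0.91, 2.08], [0.19, 2.58], [-1.22, 4.36], [0.22, 2.71], [-3.12, 3.12]. Speed limits (rad/s): [2.57, 2.57, 3.14, 3.14, 3.14, 3.14].

INTERFACE

Orientations are given as a rotation vector (axis times angle).
In Python, from rig import arm gives the robot as it stands. The module is installed in compiled form; this text tells all that it offers.
- The arm moves only by the tool carry_out, never from a script. Its argument "increments" is a list of rows, each a list of 6 numbers: the shift along the tool's x, y, z in m, then the turn, a rotation vector about the tool's x, y, z in rad. A call has exactly 5 rows; each row shifts and turns the commanded pose from where the row before left it, along the tool's axes as they then stand; what a row does not reach is not made up. A row lasts 1/10 s, in which the tool goes at most 50 mm and 8.59 degrees, less where a joint would pass 70% of its speed; a pose out of reach is approached as far as the arm can. A call is refused whole if a number of a shift passes 0.05 or a number of a turn 0.15, either way. A call with a gripper value outside its range is refused whole. "jaw" is the opening, from 0 (shut) to 1 (fully open), set as the call begins (left out, the last holds). The fingers move at their own pace and stop on an object; the grip force is fixed at half the most. Time passes only in rows, so rows that do not move let the fingers close, or fill a call up. It gives the time, the measured TCP pose, the force and the opening at its end, in the units of the state.
- arm.get_obs(): the state, without advancing time (a new reading comes with each control period).
- arm.get_image(name): name is "scene" or "top" or "wrist"; returns (picture, depth): 384x512x3 uint8, blue, green, red; 384x512 float32, mm along the optical axis (not along the pixel's ray), 0 where there is no reading.
- arm.camera_info(name): a dict with "fx", "fy", "cx", "cy" (pixels), "rvec" (rotation vector, rad) and "tvec" (3), from world to camera coordinates, as OpenCV has them; the wrist camera has in their place "T_tool_cam" (4x4, takes a point from camera to tool coordinates, whose origin is the TCP and whose axes are the tool frame's). Camera axes: x right, y down, z forward; pixel columns grow to the right and rows downward; lengths in mm; the calibration is good to about 2 mm. A picture is of the moment at which its call begins: read the wrist's pose just before it. camera_info takes no time and is no camera call.
- arm.close_job(): hands the job in, once; it reports no verdict.
The state is a dict: "time": time; "qpos": joint angles; "dq": joint speeds; "tau": joint torques, N m; "eef_pos": TCP position; "ee_rot": TCP orientation; "contact_force": force on the tool from outside, world axes, zero at the start; "moment": the same for the moment, N m; "grip_width": opening from 0.0 (shut) to 1.0 (fully open).
Only numpy, scipy, OpenCV 4.12 (cv2) and the standard library are available. Lean on these libraries where they do the work, as an engineer would, in place of code of your own. Each camera call takes 0.05 s, during which the arm holds its last target. There are 200 camera calls.

TASK

Make this layer of the kiln ready for the next shelf: on the bare patch at the middle of the edge that has no props, build the third support from the two loose props that together are as tall as the two standing ones, the longer one below and the shorter straight on top, and leave the odd loose prop on the ware board. Stand the jar in the middle of the kiln shelf and put its lid on, and set the cone pack on the shelf midway between the two standing props, its row of cones in line with them. Do not shift the standing props or disturb the tools on the bench.

Things in the scene. Friction and masses are not known exactly. Their poses are not given: they have to be found in the camera images.
- kiln: Fixed kiln base 380 mm square (hood off), cream brick deck 60 mm high; on it the kiln shelf, 250 x 250 x 15 mm, white, its top 85 mm above the bench. Origin on the bench below the shelf's middle, x, y along the shelf's edges, z up; stands turned any way. The props stand in the corners x = 100, y = 100 and -100 mm. The brown bare patch (41 mm square, flush) for the third support is at x = -100, y = 0.
- post_a_center (a point): Kiln prop standing already in a corner of the kiln shelf: upright square post of buff refractory, 38 x 38 mm, 102 mm tall, with a narrow hole down its middle. Point at its centre, 51 mm up; z up. Loose, 0.3 kg; stays where it is.
- post_b_center (a point): Kiln prop standing already in a corner of the kiln shelf: upright square post of buff refractory, 38 x 38 mm, 102 mm tall, with a narrow hole down its middle. Point at its centre, 51 mm up; z up. Loose, 0.3 kg; stays where it is.
- prop_64_center (a point): Loose kiln prop, square buff refractory post 38 x 38 mm, 64 mm tall, with a narrow (13 mm) hole down its middle, standing upright on the ware board. The longest of the three loose ones; 64 + 38 = 102 mm. About 0.19 kg. Point at its centre, 32 mm up; z up, x and y square to its side faces.
- prop_38_center (a point): Loose kiln prop, square buff refractory post 38 x 38 mm, 38 mm tall, with a narrow (13 mm) hole down its middle, standing upright on the ware board. The shortest of the three loose ones, as tall as it is wide. About 0.11 kg. Point at its centre, 19 mm up; z up, x and y square to its side faces.
- prop_51_center (a point): Loose kiln prop, square buff refractory post 38 x 38 mm, 51 mm tall, with a narrow (13 mm) hole down its middle, standing upright on the ware board. The middle one of the three loose ones, not needed; stays on the ware board. Point at its centre, 25.5 mm up; z up, x and y square to its side faces.
- jar_center (a point): Small straight-sided jar of unglazed pink-brown fired clay, open at the top, 56 mm across, 58 mm tall, wall 5 mm, mouth 44 mm across, upright on the ware board. Point at its centre, 29 mm up; z up along its axis. About 0.13 kg.
- lid_knob (a point): Lid of the jar, same clay, right way up on the ware board: plate 56 mm across, 5 to 10 mm above the board at its rim; on it an upright knob 16-17 mm across from 15 to 35 mm up; under it a spigot 36 mm across, 5 mm deep, that drops into the jar's 44 mm mouth. Point mid-knob, 25 mm above the spigot's underside; 78 mm above the jar's foot when seated; z up. 0.05 kg.
- cone_pack_center (a point): Cone pack: grey clay strip 66 mm long (its x), 22 mm wide (y), 14 mm thick, lying on the ware board, z up, with three slim pale cones in a row along its length, leaning along x, their tips 62 mm above the board. It is gripped across the 22 mm width of the strip. Point at the strip's centre, 7 mm up. About 0.06 kg.
Mind the look-alikes: they are no part of the job. Leave any green look-alike of the part that bears jar_center alone.

How it is judged (in metres and radians):
At the end, for the whole second after the job is handed in: 64 mm prop on the bare patch, jar mid-shelf, cone pack midway between the standing props (15 mm each way; pack's length in line within 17 degrees); 38 mm prop on the 64 (10 mm); lid seated in the jar; all upright, at rest; standing props shifted under 12 mm, the 51 mm prop under 30 mm (x of prop_64_center in the frame of kiln between -0.115 and -0.085 m and y of prop_64_center in the frame of kiln between -0.015 and 0.015 m and z of prop_64_center in the frame of kiln between 0.113 and 0.121 m and angle between each of prop_64_center, prop_38_center, jar_center, cone_pack_center's own z axis and vertical below 0.1 rad and horizontal distance between prop_38_center and prop_64_center below 0.01 m and z of prop_38_center in the frame of kiln between 0.164 and 0.172 m and x of jar_center in the frame of kiln between -0.015 and 0.015 m and y of jar_center in the frame of kiln between -0.015 and 0.015 m and z of jar_center in the frame of kiln between 0.11 and 0.118 m and horizontal distance between lid_knob and jar_center below 0.008 m and z of lid_knob in the frame of jar_center between 0.046 and 0.052 m and angle between lid_knob's own z axis and vertical below 0.08 rad and x of cone_pack_center in the frame of kiln between 0.085 and 0.115 m and y of cone_pack_center in the frame of kiln between -0.015 and 0.015 m and z of cone_pack_center in the frame of kiln between 0.088 and 0.096 m and angle between the x axis of cone_pack_center and the y axis of kiln, either way round below 0.3 rad and distance of each of post_a_center, post_b_center from where it was at the start of the episode below 0.012 m and distance of prop_51_center from where it was at the start of the episode below 0.03 m and linear speed of each of prop_64, prop_38, jar, lid, cone_pack below 0.01 m/s); the robot touches nothing.
It fails at once if a standing prop is shifted by more than 20 mm or tipped (distance of any of post_a_center, post_b_center from where it was at the start of the episode above 0.02 m or angle between any of post_a_center, post_b_center's own z axis and vertical above 0.3 rad).
It fails at once if the jar or the cone pack is tipped over (angle between any of jar_center, cone_pack_center's own z axis and vertical above 0.8 rad).
It fails at once if a tool or the tin on the bench is shifted by more than 40 mm (distance of any of brush_tin, modelling_tool, loop_tool from where it was at the start of the episode above 0.04 m).
It also fails if it takes over 147 s, if anything falls off the work surface, if the arm or the gripper's body presses on something with over 40 N, if the wrist force passes 120 N, or if a joint passes its speed limit or range.

## Working session

There is one attempt and no reset: what is moved stays moved. The work goes in short steps, Python scripts to look and compute and a tool call to move; the robot and the scene stay as the last step left them, time stands still between calls to the robot, and variables do not carry over. Pictures are saved under pics/ and viewed, about 12 in all and at most 16, crops included, and the job is handed in when it is done.

Besides the shell and the picture viewer there is one more tool, called after ">>>" by a JSON object that holds its "api" and its "payload". carry_out: Moves the arm, as the interface text tells. Its arguments: {"type":"object","properties":{"increments":{"type":"array","items":{"type":"array","items":{"type":"number"}}},"jaw":{"type":"number"}},"required":["increments"]}

```bash
mkdir -p pics; python3 - <<'E'
from rig import arm
import cv2,numpy as np
o=arm.get_obs();print(o)
for n in("scene","top"):
    p,d=arm.get_image(n);cv2.imwrite(f"pics/{n}0.png",p);np.save(f"{n}0.npy",d);print(n,arm.camera_info(n))
print(arm.camera_info("wrist"))
E
```

```text
{'time': 0.0, 'qpos': array([ 1.06722273e+00,  2.59321833e-01,  1.53612894e+00, -2.86120246e-05,
        1.34799707e+00, -2.02805508e-01]), 'dq': array([ 0.00058181, -0.00080009,  0.00071674, -0.000623  , -0.00035695,
       -0.00116982]), 'tau': array([ 1.51060351e-03, -4.46038699e+01, -2.90568316e+01, -3.16547621e-04,
        1.16910803e-02, -5.19027390e-05]), 'eef_pos': array([162.65832099, 524.82047601, 230.46768789]), 'ee_rot': array([ 2.52852821,  1.86308921, -0.00262713]), 'contact_force': array([-0.13244328, -0.54185363, -1.58518689]), 'moment': array([ 0.03766637, -0.02430401,  0.05804687]), 'grip_width': 1.0007343733320064}
scene {'fx': 447.8221685444507, 'fy': 447.8221685444507, 'cx': 259.2284529704314, 'cy': 190.62924458663986, 'rvec': array([ 1.05710656,  2.21720921, -1.16150207]), 'tvec': array([ 286.4361323 , -132.78504386, 1385.17191218])}
top {'fx': 382.8734386260628, 'fy': 382.8734386260628, 'cx': 252.69238052949993, 'cy': 187.35648009167662, 'rvec': array([ 2.19559705, -2.138426  ,  0.104264  ]), 'tvec': array([ 30.07885857, 520.12756928, 983.62975841])}
{'fx': 321.179080351832, 'fy': 321.179080351832, 'cx': 247.39382962544695, 'cy': 188.82311044418077, 'T_tool_cam': array([[ 9.99999881e-01,  4.45266131e-04, -1.98659971e-04,
        -6.46030911e-01],
       [-3.70268872e-04,  9.58605661e-01,  2.84736809e-01,
        -7.25423002e+01],
       [ 3.17220230e-04, -2.84736701e-01,  9.58605712e-01,
        -1.43227389e+02],
       [ 0.00000000e+00,  0.00000000e+00,  0.00000000e+00,
         1.00000000e+00]])}
```

View pics/top0.png

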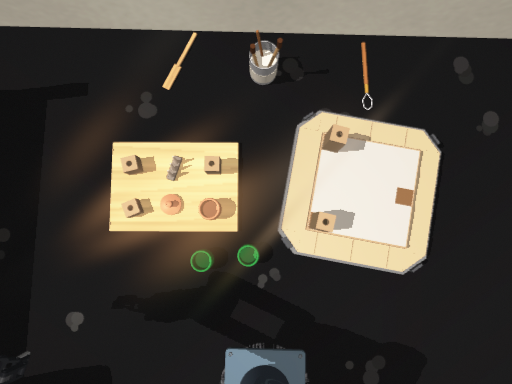

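View pics/scene0.png

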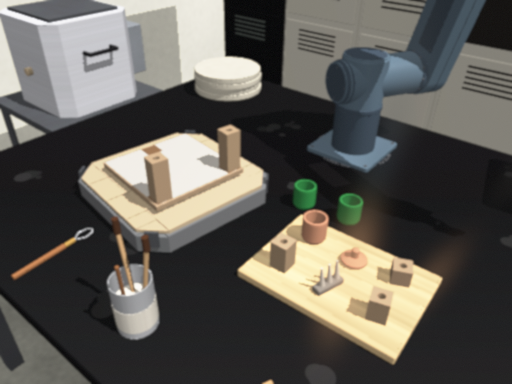

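The top view shows:
- **Loose props:** (131,164), (131,208) and (212,165).
- **Jar:** pink, at (210,209). The green look-alikes are at (201,261) and (248,255).
- **Lid and cone pack:** (171,204) and (174,168).
- **Kiln:** standing props at about (337,135) and (325,222), and the bare patch at (404,197).

I'll use depth to get the heights and tell the props apart.

```bash
cat > h.py <<'E'
import numpy as np,cv2
from scipy.spatial.transform import Rotation as R
from rig import arm
def deproj(d,ci,Twc):
    v,u=np.mgrid[:d.shape[0],:d.shape[1]]
    P=np.stack([(u-ci['cx'])/ci['fx']*d,(v-ci['cy'])/ci['fy']*d,d],-1)
    return P@Twc[:3,:3].T+Twc[:3,3]
def Tfix(ci):
    r=R.from_rotvec(ci['rvec']).as_matrix();T=np.eye(4);T[:3,:3]=r.T;T[:3,3]=-r.T@ci['tvec'];return T
def tool(o):
    T=np.eye(4);T[:3,:3]=R.from_rotvec(o['ee_rot']).as_matrix();T[:3,3]=o['eef_pos'];return T
def look(n,name=None):
    o=arm.get_obs();ci=arm.camera_info(n);p,d=arm.get_image(n)
    T=tool(o)@ci['T_tool_cam'] if n=='wrist' else Tfix(ci)
    if name: cv2.imwrite(f'pics/{name}.png',p)
    W=deproj(d,ci,T);W[d<=0]=np.nan
    return p,d,W,T,ci
def proj(X,T,ci):
    q=(np.asarray(X)-T[:3,3])@T[:3,:3];return np.array([ci['cx']+ci['fx']*q[0]/q[2],ci['cy']+ci['fy']*q[1]/q[2]])
def top(W,m,zlo,zhi):
    s=m&(W[...,2]>zlo)&(W[...,2]<zhi)
    return W[s],s
def blobs(W,zlo,zhi,mn=15,roi=None):
    m=((W[...,2]>zlo)&(W[...,2]<zhi)).astype(np.uint8)
    if roi is not None:m&=roi.astype(np.uint8)
    n,l,s,c=cv2.connectedComponentsWithStats(m)
    for i in range(1,n):
        if s[i,4]>=mn:
            P=W[l==i];r=cv2.minAreaRect(P[:,:2].astype(np.float32))
            print('px',c[i].round(),'n',s[i,4],'z50/95',np.percentile(P[:,2],[50,95]).round(1),'mean',P[:,:2].mean(0).round(1),'rect',np.round(r[0],1),np.round(r[1],1),round(r[2],1))
E
python3 - <<'E'
from h import *
p,d,W,T,ci=look('top')
x,y=W[...,0],W[...,1]
print('board z',np.nanmedian(W[180:190,140:160,2]),'shelf z',np.nanmedian(W[180:200,350:380,2]))
for u,v in[(131,164),(131,208),(212,165),(210,209),(171,204),(174,168),(337,135),(325,222),(404,197),(201,261),(248,255)]:
    print(u,v,W[v,u].round(0), 'maxz',np.nanmax(W[v-12:v+13,u-12:u+13,2]).round(1))
roi=np.zeros(d.shape,bool);roi[135:275,100:260]=1
for a,b in((45,100),):blobs(W,a,b,roi=roi)
blobs(W,26,44,roi=roi)
roi=np.zeros(d.shape,bool);roi[100:280,270:450]=1
blobs(W,165,200,roi=roi);blobs(W,78,95,roi=roi)
hsv=cv2.cvtColor(p,cv2.COLOR_BGR2HSV)
print(p[197,404],p[185,370])
m=np.zeros(d.shape,bool);m[180:215,390:420]=1
s=m&(np.abs(p.astype(int)-p[197,404]).sum(-1)<90)
P=W[s];print('patch',s.sum(),P.mean(0),cv2.minAreaRect(P[:,:2].astype(np.float32)))
E
```

```text
board z 17.214086563775027 shelf z 84.17563006379771
131 164 [573. 368.  28.] maxz 73.5
131 208 [457. 364.  20.] maxz 60.0
212 165 [577. 154.  19.] maxz 85.8
210 209 [459. 155.  20.] maxz 79.1
171 204 [468. 252.  51.] maxz 56.2
174 168 [563. 251.  41.] maxz 81.7
337 135 [ 636. -152.  146.] maxz 190.2
325 222 [ 431. -125.  147.] maxz 190.0
404 197 [ 499. -333.   82.] maxz 88.8
201 261 [322. 175.   4.] maxz 61.8
248 255 [341.  52.   5.] maxz 62.8
px [130. 164.] n 272 z50/95 [67.8 71.3] mean [567.6 359. ] rect [568.9 361.3] [38.9 38.5] 16.2
px [174. 159.] n 19 z50/95 [64.2 77.9] mean [583.5 247.8] rect [583.4 248.4] [9.2 6.2] 10.8
px [212. 164.] n 261 z50/95 [80.8 83.5] mean [570.5 148.6] rect [571.8 149.2] [38.1 37.7] 0.6
px [171. 166.] n 17 z50/95 [61.  78.4] mean [565.1 253.5] rect [564.6 254.1] [6.8 8.5] 40.9
px [169. 173.] n 19 z50/95 [63.8 80.8] mean [547.8 258.7] rect [547.7 259.7] [5.7 8.5] 88.4
px [130. 208.] n 229 z50/95 [55.3 58.1] mean [456.2 354.4] rect [456.1 355.9] [38.3 39.5] 23.7
px [209. 209.] n 178 z50/95 [73.8 77.2] mean [458.2 151.8] rect [458.5 152. ] [52.9 54. ] 3
[... 606 characters left out ...]
 mean [469.2 258.2] rect [469.4 259.5] [52.7 53.6] 1.5
px [138. 209.] n 42 z50/95 [35.5 41.6] mean [454.5 341.7] rect [451.6 342.3] [25.9 50.9] 69.4
px [196. 263.] n 22 z50/95 [36.7 42.8] mean [318.6 184.3] rect [319.7 182.9] [43.3 15.5] 30.6
px [338. 135.] n 328 z50/95 [185.6 188.6] mean [ 627.6 -147. ] rect [ 628.7 -148. ] [38.5 38.7] 76.5
px [325. 221.] n 310 z50/95 [185.6 188.3] mean [ 431.8 -117.5] rect [ 431.7 -119. ] [39.1 38. ] 78.1
px [366. 190.] n 9289 z50/95 [84.2 87. ] mean [ 513.8 -238.6] rect [ 516.5 -232.4] [250.8 250.2] 80.8
[ 79 120 167] [228 238 244]
patch 338 [nan nan nan] ((510.0186767578125, -339.55633544921875), (52.68819046020508, 92.57234191894531), 70.23323059082031)
```

Measured positions, with board top at about 17 mm:

| Item | Pixel (top view) | World xy (mm) |
|---|---|---|
| 64 mm prop | (212,165) | 571,149 |
| 51 mm prop (stays) | (131,164) | 569,361 |
| 38 mm prop | (131,208) | 456,355 |
| Jar (pink; green ones ignored) | (210,209) | 458,152 |
| Kiln middle | – | about 516,-232.5 |

The kiln's x axis points along about 81.5°. Next I'll move over the board for a close look.

```bash
cat > plan.py <<'E'
from h import *
import sys,json
def plan(wps,step=45,pad=True):
    """wps: list of (x,y,z,yaw_deg of tool x) or 'w'; prints calls of 5 rows"""
    T=tool(arm.get_obs());rows=[]
    for w in wps:
        if w=='w':
            rows+= [[0]*6]*((-len(rows))%5 or 5);print_rows(rows);rows=[];continue
        x,y,z,a=w;a=np.radians(a)
        c,s=np.cos(a),np.sin(a)
        G=np.eye(4);G[:3,:3]=np.array([[c,s,0],[s,-c,0],[0,0,-1]]);G[:3,3]=x,y,z
        n0=max(1,int(np.ceil(np.linalg.norm(G[:3,3]-T[:3,3])/step)),int(np.ceil(R.from_matrix(T[:3,:3].T@G[:3,:3]).magnitude()/0.145)))
        for k in range(n0,0,-1):
            L=np.linalg.inv(T)@G
            dt=np.round(L[:3,3]/1000/k if False else (T[:3,:3].T@((G[:3,3]-T[:3,3])/k))/1000,3)
            dr=np.round(R.from_matrix(L[:3,:3]).as_rotvec()/k,3)
            rows.append([*(dt+0.).tolist(),*(dr+0.).tolist()])
            D=np.eye(4);D[:3,3]=dt*1000;D[:3,:3]=R.from_rotvec(dr).as_matrix();T=T@D
    if rows: rows+=[[0]*6]*((-len(rows))%5);print_rows(rows)
def print_rows(r):
    for i in range(0,len(r),5):print(json.dumps([[0 if v==0 else v for v in q] for q in r[i:i+5]],separators=(',',':')))
if __name__=='__main__':
    plan([w if w=='w' else tuple(map(float,w.split(','))) for w in sys.argv[1:]])
E
python3 plan.py 455,255,300,90
```

```text
[[-0.019,0.04,-0.008,0,0,-0.033],[-0.02,0.039,-0.008,0,0,-0.033],[-0.022,0.039,-0.008,0,0,-0.034],[-0.023,0.038,-0.008,0,0,-0.033],[-0.024,0.037,-0.007,0,0,-0.034]]
[[-0.025,0.036,-0.008,0,0,-0.033],[-0.027,0.035,-0.007,0,0,-0.034],[-0.028,0.034,-0.008,0,0.001,-0.033],[-0.029,0.034,-0.007,-0.001,0,-0.034],[0,0,0,0,0,0]]
```

>>> {"api": "carry_out", "payload": {"increments": [[-0.019,0.04,-0.008,0,0,-0.033],[-0.02,0.039,-0.008,0,0,-0.033],[-0.022,0.039,-0.008,0,0,-0.034],[-0.023,0.038,-0.008,0,0,-0.033],[-0.024,0.037,-0.007,0,0,-0.034]], "jaw": 1}}

```text
time: 0.65
eef_pos: [326.6, 373.9, 270.5]
ee_rot: [-2.363, -2.07, 0.0]
contact_force: [0.3, 0.8, -0.5]
grip_width: 0.994
```

>>> {"api": "carry_out", "payload": {"increments": [[-0.025,0.036,-0.008,0,0,-0.033],[-0.027,0.035,-0.007,0,0,-0.034],[-0.028,0.034,-0.008,0,0.001,-0.033],[-0.029,0.034,-0.007,-0.001,0,-0.034],[0,0,0,0,0,0]]}}

```text
time: 1.15
eef_pos: [459.3, 251.3, 300.6]
ee_rot: [2.225, 2.214, 0.003]
contact_force: [-0.6, -0.8, -0.6]
grip_width: 1.002
```

```bash
cat > m1.py <<'E'
from plan import *
p,d,W,T,ci=look('wrist','w1')
print(tool(arm.get_obs()).round(3)[:3])
bz=np.nanmedian(W[...,2][(W[...,2]>8)&(W[...,2]<25)]);print('board',bz)
roi=(W[...,0]>400)&(W[...,1]>60)
for a,b in((47,62),(62,74),(74,90)):
    print(a,b);blobs(W,a,b,roi=roi,mn=60)
print('lid');blobs(W,22,45,roi=roi,mn=200)
E
python3 m1.py
```

```text
[[ 4.00000e-03  1.00000e+00  1.00000e-03  4.57063e+02]
 [ 1.00000e+00 -4.00000e-03  1.00000e-03  2.53037e+02]
 [ 1.00000e-03  1.00000e-03 -1.00000e+00  3.00058e+02]]
board 18.51257322358117
47 62
px [181. 142.] n 118 z50/95 [54.4 61.2] mean [444.1 170.1] rect [447.6 167.3] [51.7 18.1] 32.4
px [332. 150.] n 975 z50/95 [56.4 57.7] mean [454.3 353.2] rect [455.1 354. ] [38.4 38.4] 23.8
px [156. 162.] n 178 z50/95 [54.4 61.3] mean [468.  137.2] rect [465.6 140.5] [45.3 20.4] 36.0
px [253. 161.] n 144 z50/95 [53.  54.5] mean [467.7 258. ] rect [467.9 258. ] [15.7 16.2] 68.5
px [326. 225.] n 176 z50/95 [54.6 61.5] mean [552.5 353.2] rect [559.5 348.8] [25.6 52.1] 58.6
px [174. 229.] n 197 z50/95 [54.7 61.2] mean [558.1 154.2] rect [561.8 157.4] [53.8 26.7] 45.2
62 74
px [177. 144.] n 145 z50/95 [69.5 73.6] mean [443.5 168.1] rect [446.3 164.2] [53.3 21.1] 41.7
px [151. 163.] n 122 z50/95 [67.1 73.6] mean [467.1 135.3] rect [464.7 137.9] [44.1 16.6] 26.8
px [332. 238.] n 793 z50/95 [69.4 70.6] mean [565.2 358.1] rect [567.4 359.9] [39.4 38.2] 15.5
px [172. 234.] n 172 z50/95 [68.  73.4] mean [558.7 154.2] rect [561.7 157.5] [53.6 26.7] 45.1
74 90
px [162. 156.] n 565 z50/95 [76.3 77.5] mean [456.8 151.8] rect [457.5 151.4] [53.4 53.2] 76.1
px [166. 246.] n 890 z50/95 [82.4 83.7] mean [568.9 149.3] rect [570.8 148.2] [39.  38.1] 0.6
lid
px [253. 157.] n 1244 z50/95 [31.2 34.2] mean [466.6 257.9] rect [468.1 258.1] [55.3 54.7] 5.7
px [165. 154.] n 774 z50/95 [25.1 41.1] mean [463.2 143.1] rect [462.1 145.3] [37.4 35.2] 76.2
px [250. 221.] n 486 z50/95 [32.4 41.6] mean [556.3 253. ] rect [564.  253.5] [22.1 65.4] 72.7
px [323. 219.] n 235 z50/95 [33.9 43.6] mean [552.9 353.1] rect [560.8 348.4] [27.4 53.8] 60.1
px [177. 223.] n 263 z50/95 [34.1 44.2] mean [557.7 153.9] rect [561.8 157.6] [53.7 27.3] 44.6
```

View pics/w1.png

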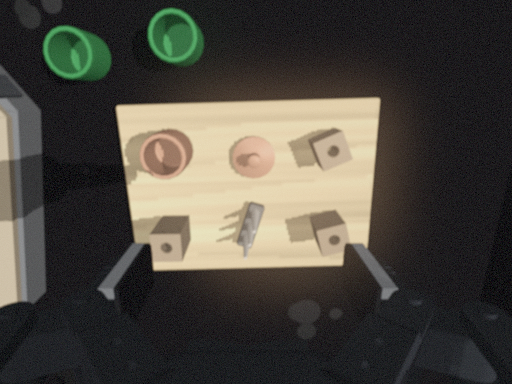

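The wrist view confirms the layout: 64 mm prop at (166,246), 38 mm at (332,150), 51 mm at (332,238), jar at (162,156), lid at (253,157) and cone pack at (250,225). The green jars at the top of the frame are left alone. Next I'll pick up the 64 mm prop.

```bash
python3 plan.py 571,148.5,130,90 w 571,148.5,35,90 w
```

```text
[[-0.017,0.019,0.028,0,0,-0.001],[-0.017,0.019,0.028,0,0,-0.001],[-0.018,0.019,0.029,0,0,-0.001],[-0.017,0.019,0.028,0,0,0],[-0.018,0.019,0.029,0.001,0,-0.001]]
[[-0.017,0.019,0.028,0,-0.001,0],[0,0,0,0,0,0],[0,0,0,0,0,0],[0,0,0,0,0,0],[0,0,0,0,0,0]]
[[0,0,0.032,0,0,0],[0,0,0.032,0,0,0],[0,0,0.031,0,0,0],[0,0,0,0,0,0],[0,0,0,0,0,0]]
```

>>> {"api": "carry_out", "payload": {"increments": [[-0.017,0.019,0.028,0,0,-0.001],[-0.017,0.019,0.028,0,0,-0.001],[-0.018,0.019,0.029,0,0,-0.001],[-0.017,0.019,0.028,0,0,0],[-0.018,0.019,0.029,0.001,0,-0.001]]}}

```text
time: 1.7
eef_pos: [550.0, 169.1, 157.0]
ee_rot: [-2.214, -2.226, -0.001]
contact_force: [0.4, 0.7, -0.2]
grip_width: 0.999
```

>>> {"api": "carry_out", "payload": {"increments": [[-0.017,0.019,0.028,0,-0.001,0],[0,0,0,0,0,0],[0,0,0,0,0,0],[0,0,0,0,0,0],[0,0,0,0,0,0]]}}

```text
time: 2.2
eef_pos: [569.6, 152.7, 131.8]
ee_rot: [2.214, 2.227, 0.003]
contact_force: [-1.0, -0.5, 0.6]
grip_width: 1.003
```

```bash
python3 - <<'E'
from plan import *
p,d,W,T,ci=look('wrist','w2')
print(tool(arm.get_obs()).round(4)[:3])
blobs(W,74,92,mn=200)
plan([(571,148.5,35,90),'w'])
E
```

```text
[[-5.500000e-03  1.000000e+00  2.300000e-03  5.696802e+02]
 [ 1.000000e+00  5.500000e-03  4.000000e-04  1.525106e+02]
 [ 3.000000e-04  2.300000e-03 -1.000000e+00  1.317474e+02]]
px [247.  41.] n 1634 z50/95 [76.3 77.5] mean [468.6 151.4] rect [466.3 151.4] [37.4 53.7] 0.2
px [241. 212.] n 3251 z50/95 [82.5 83.5] mean [569.8 148. ] rect [571.2 147.9] [38.9 38.1] 0.3
[[-0.001,0,0.032,0.001,0,0.002],[-0.002,0.001,0.032,0.001,0,0.002],[-0.001,0,0.033,0,0,0.001],[0,0,0,0,0,0],[0,0,0,0,0,0]]
```

View pics/w2.png

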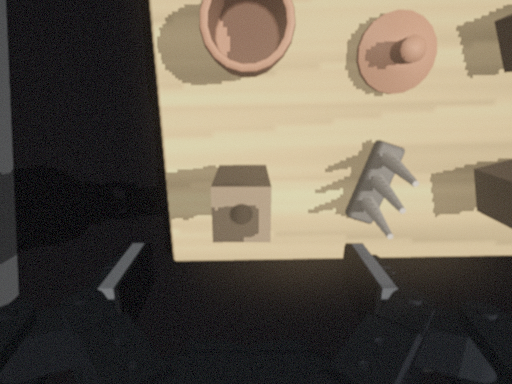

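The close view shows the prop, hole and all, at (241,212), centred near (571,148). I'll descend and grip it.

>>> {"api": "carry_out", "payload": {"increments": [[-0.002,0,0.032,0.001,0,0.002],[-0.002,0.001,0.032,0.001,0,0.002],[-0.001,0,0.032,0,0,0.001],[0,0,0,0,0,0],[0,0,0,0,0,0]]}}

```text
time: 2.75
eef_pos: [570.6, 146.9, 35.1]
ee_rot: [-2.221, -2.22, 0.002]
contact_force: [0.5, -0.1, 0.8]
grip_width: 0.999
```

>>> {"api": "carry_out", "payload": {"increments": [[0,0,0,0,0,0],[0,0,0,0,0,0],[0,0,0,0,0,0],[0,0,0,0,0,0],[0,0,0,0,0,0]], "jaw": 0}}

```text
time: 3.25
eef_pos: [571.6, 146.6, 35.8]
ee_rot: [2.222, 2.22, 0.001]
contact_force: [-0.2, 1.3, 6.4]
grip_width: 0.435
```

>>> {"api": "carry_out", "payload": {"increments": [[0,0,0,0,0,0],[0,0,0,0,0,0],[0,0,0,0,0,0],[0,0,0,0,0,0],[0,0,0,0,0,0]]}}

```text
time: 3.75
eef_pos: [571.6, 146.6, 35.8]
ee_rot: [2.222, 2.22, 0.001]
contact_force: [-0.6, 1.8, 6.3]
grip_width: 0.434
```

```bash
python3 - <<'E'
from plan import *
print(tool(arm.get_obs()).round(4)[:3])
plan([(571,148,260,90),'w',(501,-331.4,260,81.5),'w'])
E
```

```text
[[ 8.000000e-04  1.000000e+00  8.000000e-04  5.716468e+02]
 [ 1.000000e+00 -8.000000e-04  3.000000e-04  1.465936e+02]
 [ 3.000000e-04  8.000000e-04 -1.000000e+00  3.580820e+01]]
[[0,0,-0.045,0,0,0],[0,0,-0.045,0,0,0],[0,0,-0.045,0,0,0],[0.001,0,-0.045,0,0,0],[0,0,-0.044,0.001,0,-0.001]]
[[0,0,0,0,0,0],[0,0,0,0,0,0],[0,0,0,0,0,0],[0,0,0,0,0,0],[0,0,0,0,0,0]]
[[-0.044,-0.006,0,0,0,0.014],[-0.044,-0.006,0,0,0,0.013],[-0.044,-0.005,0,0,0,0.014],[-0.044,-0.005,0,0,0,0.013],[-0.044,-0.004,0,0,0,0.014]]
[[-0.044,-0.003,0,0,0,0.013],[-0.044,-0.003,0,0,0,0.014],[-0.044,-0.002,0,0,0,0.013],[-0.043,-0.002,0,0,0,0.014],[-0.044,-0.001,0,0,0,0.013]]
[[-0.043,-0.001,0,0,0,0.014],[0,0,0,0,0,0],[0,0,0,0,0,0],[0,0,0,0,0,0],[0,0,0,0,0,0]]
```

>>> {"api": "carry_out", "payload": {"increments": [[0,0,-0.045,0,0,0],[0,0,-0.045,0,0,0],[0,0,-0.045,0,0,0],[0.001,0,-0.045,0,0,0],[0,0,-0.044,0,0,0]]}}

```text
time: 4.25
eef_pos: [570.5, 147.5, 260.3]
ee_rot: [-2.221, -2.22, 0.002]
contact_force: [0.4, 0.2, -2.1]
grip_width: 0.436
```

>>> {"api": "carry_out", "payload": {"increments": [[-0.044,-0.006,0,0,0,0.014],[-0.044,-0.006,0,0,0,0.013],[-0.044,-0.005,0,0,0,0.014],[-0.044,-0.005,0,0,0,0.013],[-0.044,-0.004,0,0,0,0.014]]}}

```text
time: 4.75
eef_pos: [538.0, -73.2, 258.4]
ee_rot: [-2.296, -2.142, 0.002]
contact_force: [1.0, 0.9, -2.5]
grip_width: 0.438
```

>>> {"api": "carry_out", "payload": {"increments": [[-0.044,-0.003,0,0,0,0.013],[-0.044,-0.003,0,0,0,0.014],[-0.044,-0.002,0,0,0,0.013],[-0.043,-0.002,0,0,0,0.014],[-0.044,-0.001,0,0,0,0.013]]}}

```text
time: 5.25
eef_pos: [506.2, -290.2, 258.4]
ee_rot: [-2.366, -2.064, 0.002]
contact_force: [0.1, 0.3, -1.7]
grip_width: 0.436
```

>>> {"api": "carry_out", "payload": {"increments": [[-0.043,-0.001,0,0,0,0.014],[0,0,0,0,0,0],[0,0,0,0,0,0],[0,0,0,0,0,0],[0,0,0,0,0,0]]}}

```text
time: 5.75
eef_pos: [500.5, -329.8, 258.6]
ee_rot: [-2.379, -2.05, 0.002]
contact_force: [0.2, -0.1, -1.8]
grip_width: 0.435
```

```bash
python3 - <<'E'
from plan import *
p,d,W,T,ci=look('wrist','w3')
o=arm.get_obs();print(tool(o).round(4)[:3],o['grip_width'],o['qpos'])
blobs(W,78,92,mn=400); blobs(W,175,195,mn=200)
plan([(501,-331.4,112,81.5),'w'])
E
```

```text
[[ 1.474000e-01  9.891000e-01 -1.800000e-03  5.005973e+02]
 [ 9.891000e-01 -1.474000e-01  1.000000e-04 -3.298412e+02]
 [-2.000000e-04 -1.800000e-03 -1.000000e+00  2.586796e+02]] 0.4340846261640428 [-7.67792303e-01  3.33435471e-01  1.36467161e+00 -1.17725478e-03
  1.44481474e+00 -2.19050854e+00]
px [349. 141.] n 50445 z50/95 [85.8 87.1] mean [ 490.8 -227.4] rect [ 515.6 -233.8] [250.2 250. ] 80.9
px [488. 316.] n 2303 z50/95 [186.9 188.3] mean [ 624.8 -155. ] rect [ 627.9 -150.8] [38.2 39.4] 77.1
[[0,0,0.037,0,0,0],[0,0,0.037,-0.001,0,0],[-0.001,0,0.036,0,0,0],[0,0.001,0.037,-0.001,0,0],[0,0,0,0,0,0]]
```

View pics/w3.png

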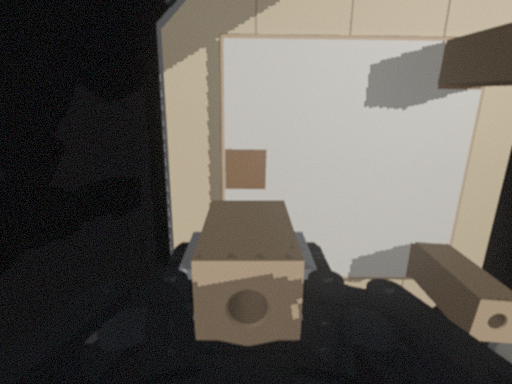

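The held prop is at the bottom of the frame, with the brown patch at (246,169) and the posts at right. I'll locate the patch accurately.

```bash
python3 - <<'E'
from plan import *
p,d,W,T,ci=look('wrist')
v,u=np.mgrid[:384,:512]
hsv=cv2.cvtColor(p,cv2.COLOR_BGR2HSV)
s=(u>228)&(u<275)&(v>140)&(v<197)&(hsv[...,1]>90)&(W[...,2]>75)&(W[...,2]<95)
s=cv2.morphologyEx(s.astype(np.uint8),cv2.MORPH_OPEN,np.ones((5,5)))>0
P=W[s];print(s.sum(),cv2.minAreaRect(P[:,:2].astype(np.float32)),P[:,2].mean())
print(W[151:188:9,246].round(1),W[169,225:270:6].round(1))
# kiln frame from shelf rect
a=np.radians(80.9+.3);k=np.array([np.cos(a),np.sin(a)]);print(np.array([515.8,-233.3])-100*k)
plan([(501,-331.8,112,81.5)])
E
```

```text
30 ((514.2607421875, -344.906494140625), (5.184795379638672, 4.658360958099365), 81.37532043457031) 86.22127270575204
[[ 482.4 -329.3   84.9]
 [ 491.2 -330.6   86.3]
 [ 500.  -331.9   87.6]
 [ 509.7 -333.4   85.4]
 [ 519.2 -334.8   85.3]] [[ 497.3 -352.9   85.6]
 [ 497.8 -346.8   87.6]
 [ 499.3 -341.    84.7]
 [ 500.1 -335.    85. ]
 [ 500.7 -329.    86.2]
 [ 501.5 -323.    86.9]
 [ 502.5 -317.    86.1]
 [ 503.2 -311.1   86.9]]
[ 500.50141637 -332.12283814]
[[0,0,0.037,0,0,0],[-0.001,0,0.037,-0.001,0,0],[0,0,0.036,0,0,0],[-0.001,0.001,0.037,-0.001,0,0],[0,0,0,0,0,0]]
```

>>> {"api": "carry_out", "payload": {"increments": [[0,0,0.037,0,0,0],[-0.001,0,0.037,-0.001,0,0],[0,0,0.037,0,0,0],[-0.001,0,0.037,-0.001,0,0],[0,0,0,0,0,0]]}}

```text
time: 6.35
eef_pos: [497.4, -330.1, 105.7]
ee_rot: [-2.373, -2.044, 0.002]
contact_force: [-0.0, 1.1, -1.4]
grip_width: 0.44
```

>>> {"api": "carry_out", "payload": {"increments": [[0,0,0.003,0,0,0],[0,0,0.002,0,0,0],[0,0,0.001,0,0,0],[0,0,0,0,0,0],[0,0,0,0,0,0]]}}

```text
time: 6.85
eef_pos: [500.1, -333.6, 105.4]
ee_rot: [2.38, 2.048, -0.0]
contact_force: [0.2, -0.1, -0.8]
grip_width: 0.435
```

>>> {"api": "carry_out", "payload": {"increments": [[0,0,0.001,0,0,0],[0,0,0,0,0,0],[0,0,0,0,0,0],[0,0,0,0,0,0],[0,0,0,0,0,0]]}}

```text
time: 7.35
eef_pos: [499.7, -333.2, 103.4]
ee_rot: [2.381, 2.049, -0.0]
contact_force: [-0.0, -0.5, -1.5]
grip_width: 0.443
```

>>> {"api": "carry_out", "payload": {"increments": [[0.001,0,0.001,0,0,0],[0,0.001,0,0,0,0],[0,0,0,0,0,0],[0,0,0,0,0,0],[0,0,0,0,0,0]]}}

```text
time: 7.85
eef_pos: [500.9, -332.6, 102.8]
ee_rot: [2.381, 2.048, -0.0]
contact_force: [-1.9, -0.9, 3.1]
grip_width: 0.438
```

>>> {"api": "carry_out", "payload": {"increments": [[0,0,0.001,0,0,0],[0,0,0,0,0,0],[0,0,0,0,0,0],[0,0,0,0,0,0],[0,0,0,0,0,0]]}}

```text
time: 8.35
eef_pos: [500.9, -332.6, 102.8]
ee_rot: [2.38, 2.048, -0.0]
contact_force: [-4.1, 0.5, 9.9]
grip_width: 0.437
```

The prop is down. I'll release it, retreat and go to the 38 mm prop.

>>> {"api": "carry_out", "payload": {"increments": [[0,0,0,0,0,0],[0,0,0,0,0,0],[0,0,0,0,0,0],[0,0,0,0,0,0],[0,0,0,0,0,0]], "jaw": 1}}

```text
time: 8.85
eef_pos: [500.8, -332.3, 101.2]
ee_rot: [-2.381, -2.049, 0.0]
contact_force: [1.0, 0.3, -0.1]
grip_width: 1.004
```

>>> {"api": "carry_out", "payload": {"increments": [[0,0,-0.02,0,0,0],[0,0,-0.04,0,0,0],[0,0,-0.045,0,0,0],[0,0,-0.045,0,0,0],[0,0,0,0,0,0]]}}

```text
time: 9.35
eef_pos: [503.5, -334.7, 259.1]
ee_rot: [2.371, 2.04, 0.002]
contact_force: [0.2, -0.1, 0.4]
grip_width: 0.996
```

```bash
python3 - <<'E'
from plan import *
p,d,W,T,ci=look('wrist','w4')
o=arm.get_obs();print(tool(o).round(4)[:3],o['grip_width'])
blobs(W,143,157,mn=200); 
p,d,W,T,ci=look('top','t4')
blobs(W,140,157,mn=100);blobs(W,170,195,mn=100)
plan([(455.2,354,200,113.8),(455.2,354,130,113.8)])
E
```

```text
[[ 1.491000e-01  9.888000e-01  6.000000e-03  5.023958e+02]
 [ 9.888000e-01 -1.491000e-01 -6.100000e-03 -3.337095e+02]
 [-5.100000e-03  6.900000e-03 -1.000000e+00  2.555858e+02]] 1.001184557478069
px [503.  48.] n 692 z50/95 [149.4 156. ] mean [ 429.2 -139.3] rect [ 428.6 -139. ] [39.6 12.1] 4.5
px [251. 180.] n 2000 z50/95 [149.5 150.6] mean [ 499.9 -333. ] rect [ 501.  -333.2] [38.1 38.9] 81.6
px [464. 279.] n 769 z50/95 [150.3 156.4] mean [ 618.  -158.6] rect [ 617.  -156.4] [28.9 54.1] 30.9
px [414. 195.] n 250 z50/95 [147.6 150.2] mean [ 499.5 -329.4] rect [ 501.1 -331.7] [39.1 37.9] 81.4
px [338. 134.] n 312 z50/95 [185.6 188.1] mean [ 628.  -147.1] rect [ 629.2 -148. ] [38.4 38.5] 76.5
px [325. 222.] n 299 z50/95 [185.8 188.5] mean [ 431.7 -117.9] rect [ 431.8 -118.7] [38.6 38. ] 78.1
[[0.042,-0.009,0.003,0,0,-0.035],[0.042,-0.008,0.003,0,0,-0.035],[0.043,-0.006,0.003,0,0,-0.035],[0.043,-0.005,0.003,0,0,-0.035],[0.043,-0.003,0.003,0,0,-0.035]]
[[0.043,-0.002,0.003,0,0,-0.035],[0.043,0,0.003,0,0,-0.036],[0.043,0.001,0.003,0,0,-0.035],[0.043,0.003,0.003,0,0,-0.036],[0.043,0.004,0.003,0,0,-0.035]]
[[0.043,0.006,0.003,0,0.001,-0.036],[0.042,0.007,0.004,0,0,-0.035],[0.042,0.009,0.004,0,0.001,-0.036],[0.042,0.01,0.003,0.001,0,-0.035],[0.041,0.012,0.004,0,0.001,-0.036]]
[[0.041,0.013,0.003,0.001,0,-0.035],[0,0,0.035,0,0,0],[0,0,0.035,0,0,0],[0,0,0,0,0,0],[0,0,0,0,0,0]]
```

View pics/w4.png

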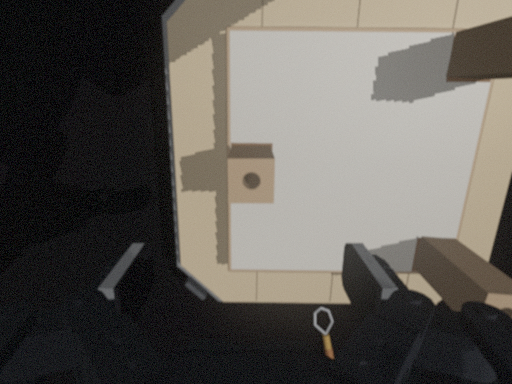

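The 64 mm prop stands on the patch at (251,180), about (501,-332.5). On to the 38 mm prop.

>>> {"api": "carry_out", "payload": {"increments": [[0.042,-0.009,0.003,0,0,-0.035],[0.042,-0.008,0.003,0,0,-0.035],[0.043,-0.006,0.003,0,0,-0.035],[0.043,-0.005,0.003,0,0,-0.035],[0.043,-0.003,0.003,0,0,-0.035]]}}

```text
time: 9.95
eef_pos: [485.4, -115.2, 234.2]
ee_rot: [-2.19, -2.248, 0.002]
contact_force: [1.1, -0.2, 0.7]
grip_width: 0.996
```

>>> {"api": "carry_out", "payload": {"increments": [[0.043,-0.002,0.003,0,0,-0.035],[0.043,0,0.003,0,0,-0.036],[0.043,0.001,0.003,0,0,-0.035],[0.043,0.003,0.003,0,0,-0.036],[0.043,0.004,0.003,0,0,-0.035]]}}

```text
time: 10.45
eef_pos: [470.7, 99.2, 219.3]
ee_rot: [-1.983, -2.434, 0.004]
contact_force: [0.2, 0.1, 0.5]
grip_width: 0.999
```

>>> {"api": "carry_out", "payload": {"increments": [[0.043,0.006,0.003,0,0,-0.036],[0.042,0.007,0.004,0,0,-0.035],[0.042,0.009,0.004,0,0,-0.036],[0.042,0.01,0.003,0,0,-0.035],[0.041,0.012,0.004,0,0,-0.036]]}}

```text
time: 10.95
eef_pos: [456.3, 313.2, 201.1]
ee_rot: [-1.759, -2.601, 0.005]
contact_force: [0.7, -0.6, 1.1]
grip_width: 0.999
```

>>> {"api": "carry_out", "payload": {"increments": [[0.041,0.013,0.003,0,0,-0.035],[0,0,0.035,0,0,0],[0,0,0.035,0,0,0],[0,0,0,0,0,0],[0,0,0,0,0,0]]}}

```text
time: 11.45
eef_pos: [453.7, 354.2, 128.9]
ee_rot: [-1.715, -2.63, 0.006]
contact_force: [0.5, -0.6, 1.6]
grip_width: 1.001
```

>>> {"api": "carry_out", "payload": {"increments": [[0,0,0,0,0,0],[0,0,0,0,0,0],[0,0,0,0,0,0],[0,0,0,0,0,0],[0,0,0,0,0,0]]}}

```text
time: 11.95
eef_pos: [455.0, 354.8, 130.8]
ee_rot: [1.716, 2.631, 0.001]
contact_force: [-0.5, 0.3, 0.5]
grip_width: 0.999
```

```bash
python3 - <<'E'
from plan import *
p,d,W,T,ci=look('wrist','w5')
o=arm.get_obs();print(tool(o).round(4)[:3],o['grip_width'])
blobs(W,50,62,mn=800);blobs(W,65,75,mn=800)
plan([(455,354,24,113.8),'w'])
E
```

```text
[[-4.032000e-01  9.151000e-01  6.000000e-04  4.548836e+02]
 [ 9.151000e-01  4.032000e-01 -0.000000e+00  3.547572e+02]
 [-3.000000e-04  5.000000e-04 -1.000000e+00  1.306118e+02]] 0.9968092018070375
px [247. 198.] n 2570 z50/95 [56.5 57.6] mean [454.2 353.3] rect [455.2 353.7] [38.3 38.1] 24.0
px [193. 327.] n 1517 z50/95 [69.5 70.5] mean [561.6 355.7] rect [567.4 359.8] [39.8 38. ] 15.7
[[0,0,0.036,0,0,0],[0,0,0.035,0,0,0],[-0.001,0,0.036,0.001,0,0],[0,0,0,0,0,0],[0,0,0,0,0,0]]
```

>>> {"api": "carry_out", "payload": {"increments": [[0,0,0.036,0,0,0],[0,0,0.035,0,0,0],[-0.001,0,0.035,0,0,0],[0,0,0,0,0,0],[0,0,0,0,0,0]]}}

```text
time: 12.5
eef_pos: [455.0, 353.8, 24.3]
ee_rot: [-1.716, -2.631, 0.002]
contact_force: [0.6, 0.2, 1.4]
grip_width: 0.998
```

>>> {"api": "carry_out", "payload": {"increments": [[0,0,0,0,0,0],[0,0,0,0,0,0],[0,0,0,0,0,0],[0,0,0,0,0,0],[0,0,0,0,0,0]], "jaw": 0}}

```text
time: 13.0
eef_pos: [456.2, 354.4, 25.8]
ee_rot: [1.715, 2.63, 0.004]
contact_force: [-0.5, -0.3, 6.3]
grip_width: 0.433
```

>>> {"api": "carry_out", "payload": {"increments": [[0,0,0,0,0,0],[0,0,0,0,0,0],[0,0,0,0,0,0],[0,0,0,0,0,0],[0,0,0,0,0,0]]}}

```text
time: 13.5
eef_pos: [456.1, 354.4, 25.8]
ee_rot: [1.715, 2.63, 0.003]
contact_force: [-0.9, -0.5, 7.5]
grip_width: 0.436
```

```bash
python3 - <<'E'
from plan import *
print(tool(arm.get_obs()).round(4)[:3])
plan([(455,354,264,113.8),(501,-332.5,264,81.5),'w'])
E
```

```text
[[-4.034000e-01  9.150000e-01  2.500000e-03  4.561054e+02]
 [ 9.150000e-01  4.034000e-01  1.000000e-03  3.543904e+02]
 [-1.000000e-04  2.700000e-03 -1.000000e+00  2.581800e+01]]
[[0,0,-0.04,0,0,0],[0,0,-0.04,0.001,0,0],[0,0,-0.04,0,0,0],[0,0,-0.039,0.001,0,0],[0,0,-0.04,0,0,0]]
[[0,-0.001,-0.039,0.001,0,0],[-0.04,-0.015,0,0,0,0.035],[-0.041,-0.013,0,0,0,0.035],[-0.041,-0.012,0,0,0,0.035],[-0.042,-0.01,0,0,0,0.035]]
[[-0.042,-0.009,0,0,0,0.035],[-0.042,-0.007,0,0,0,0.035],[-0.043,-0.006,0,0,0,0.035],[-0.043,-0.004,0,0,0,0.035],[-0.043,-0.003,0,0,0,0.035]]
[[-0.043,-0.001,0,0,0,0.036],[-0.043,0,0,0,0,0.035],[-0.043,0.001,0,0,0,0.036],[-0.043,0.003,0,0,0,0.035],[-0.043,0.005,0,0,0,0.036]]
[[-0.042,0.006,0,0,0,0.035],[-0.043,0.008,0,0,0,0.036],[0,0,0,0,0,0],[0,0,0,0,0,0],[0,0,0,0,0,0]]
```

>>> {"api": "carry_out", "payload": {"increments": [[0,0,-0.04,0,0,0],[0,0,-0.04,0,0,0],[0,0,-0.04,0,0,0],[0,0,-0.04,0,0,0],[0,0,-0.04,0,0,0]]}}

```text
time: 14.0
eef_pos: [454.7, 353.7, 226.0]
ee_rot: [1.716, 2.631, -0.0]
contact_force: [0.6, 0.8, -1.5]
grip_width: 0.435
```

>>> {"api": "carry_out", "payload": {"increments": [[0,-0.001,-0.039,0.001,0,0],[-0.04,-0.015,0,0,0,0.035],[-0.041,-0.013,0,0,0,0.035],[-0.041,-0.012,0,0,0,0.035],[-0.042,-0.01,0,0,0,0.035]]}}

```text
time: 14.5
eef_pos: [465.0, 180.9, 263.6]
ee_rot: [-1.896, -2.505, 0.002]
contact_force: [0.9, -0.1, -1.9]
grip_width: 0.436
```

>>> {"api": "carry_out", "payload": {"increments": [[-0.042,-0.009,0,0,0,0.035],[-0.042,-0.007,0,0,0,0.035],[-0.043,-0.006,0,0,0,0.035],[-0.043,-0.004,0,0,0,0.035],[-0.043,-0.003,0,0,0,0.035]]}}

```text
time: 15.0
eef_pos: [480.2, -34.1, 263.7]
ee_rot: [2.109, 2.328, -0.001]
contact_force: [0.3, 1.1, -1.2]
grip_width: 0.435
```

>>> {"api": "carry_out", "payload": {"increments": [[-0.043,-0.001,0,0,0,0.036],[-0.043,0,0,0,0,0.035],[-0.043,0.001,0,0,0,0.036],[-0.043,0.003,0,0,0,0.035],[-0.043,0.005,0,0,0,0.036]]}}

```text
time: 15.5
eef_pos: [494.4, -249.0, 263.8]
ee_rot: [2.308, 2.131, -0.002]
contact_force: [1.9, 1.1, -1.2]
grip_width: 0.436
```

>>> {"api": "carry_out", "payload": {"increments": [[-0.042,0.006,0,0,0,0.035],[-0.043,0.008,0,0,0,0.036],[0,0,0,0,0,0],[0,0,0,0,0,0],[0,0,0,0,0,0]]}}

```text
time: 16.0
eef_pos: [500.5, -332.3, 263.6]
ee_rot: [-2.379, -2.05, 0.001]
contact_force: [-0.4, 0.3, -1.6]
grip_width: 0.432
```

>>> {"api": "carry_out", "payload": {"increments": [[0,0,0,0,0,0],[0,0,0,0,0,0],[0,0,0,0,0,0],[0,0,0,0,0,0],[0,0,0,0,0,0]]}}

```text
time: 16.5
eef_pos: [500.8, -333.1, 263.8]
ee_rot: [2.38, 2.051, -0.002]
contact_force: [-0.1, 0.0, -1.6]
grip_width: 0.437
```

```bash
python3 - <<'E'
from plan import *
p,d,W,T,ci=look('wrist','w6')
o=arm.get_obs();print(tool(o).round(4)[:3],o['grip_width'])
blobs(W,143,157,mn=200)
plan([(502,-332.6,163,81.5),'w'])
E
```

```text
[[ 1.480000e-01  9.890000e-01 -8.000000e-04  5.007757e+02]
 [ 9.890000e-01 -1.480000e-01 -8.000000e-04 -3.332123e+02]
 [-9.000000e-04 -7.000000e-04 -1.000000e+00  2.637396e+02]] 0.4366458477898659
px [493.  54.] n 774 z50/95 [150.  156.3] mean [ 427.8 -138.6] rect [ 432.6 -136.9] [44.8 20.8] 19.0
px [248. 183.] n 1866 z50/95 [149.5 150.7] mean [ 499.5 -333. ] rect [ 500.4 -333.2] [38.2 37.9] 81.3
px [457. 280.] n 714 z50/95 [150.2 156.2] mean [ 618.  -158.5] rect [ 616.8 -157.2] [28.5 53.5] 32.4
[[0,0,0.034,0,0,0],[0,0.001,0.033,0,0,0],[0.001,0,0.034,-0.001,0.001,0],[0,0,0,0,0,0],[0,0,0,0,0,0]]
```

>>> {"api": "carry_out", "payload": {"increments": [[0,0,0.034,0,0,0],[0,0.001,0.034,0,0,0],[0,0,0.033,-0.001,0,0],[0,0,0,0,0,0],[0,0,0,0,0,0]]}}

```text
time: 17.05
eef_pos: [501.6, -333.6, 163.1]
ee_rot: [2.38, 2.05, -0.001]
contact_force: [-0.2, 0.1, -0.8]
grip_width: 0.434
```

>>> {"api": "carry_out", "payload": {"increments": [[0,0,0.003,0,0,0],[0,0,0,0,0,0],[0,0,0,0,0,0],[0,0,0,0,0,0],[0,0,0,0,0,0]]}}

```text
time: 17.55
eef_pos: [501.7, -333.7, 160.1]
ee_rot: [2.379, 2.049, -0.001]
contact_force: [-1.0, -0.1, -1.6]
grip_width: 0.436
```

>>> {"api": "carry_out", "payload": {"increments": [[0,0,0.001,0,0,0],[0,0,0,0,0,0],[0,0,0,0,0,0],[0,0,0,0,0,0],[0,0,0,0,0,0]]}}

```text
time: 18.05
eef_pos: [501.6, -333.6, 158.7]
ee_rot: [2.38, 2.05, -0.001]
contact_force: [-0.3, 0.7, -1.7]
grip_width: 0.435
```

>>> {"api": "carry_out", "payload": {"increments": [[0.001,0,0.001,0,0,0],[0,0,0,0,0,0],[0,0,0,0,0,0],[0,0,0,0,0,0],[0,0,0,0,0,0]]}}

```text
time: 18.55
eef_pos: [501.8, -332.6, 157.7]
ee_rot: [2.38, 2.05, -0.001]
contact_force: [0.1, 0.9, -1.4]
grip_width: 0.432
```

>>> {"api": "carry_out", "payload": {"increments": [[0,0,0.001,0,0,0],[0,0,0,0,0,0],[0,0,0,0,0,0],[0,0,0,0,0,0],[0,0,0,0,0,0]]}}

```text
time: 19.05
eef_pos: [501.7, -332.6, 156.6]
ee_rot: [2.38, 2.05, -0.001]
contact_force: [-0.1, -0.5, -0.8]
grip_width: 0.434
```

>>> {"api": "carry_out", "payload": {"increments": [[0,0,0.001,0,0,0],[0,0,0,0,0,0],[0,0,0,0,0,0],[0,0,0,0,0,0],[0,0,0,0,0,0]]}}

```text
time: 19.55
eef_pos: [501.9, -332.6, 156.5]
ee_rot: [2.379, 2.049, -0.001]
contact_force: [-1.8, 2.0, 5.4]
grip_width: 0.436
```

>>> {"api": "carry_out", "payload": {"increments": [[0,0,0,0,0,0],[0,0,0,0,0,0],[0,0,0,0,0,0],[0,0,0,0,0,0],[0,0,0,0,0,0]], "jaw": 1}}

```text
time: 20.05
eef_pos: [501.7, -332.6, 155.5]
ee_rot: [2.38, 2.05, -0.001]
contact_force: [0.7, -0.7, -0.4]
grip_width: 0.999
```

>>> {"api": "carry_out", "payload": {"increments": [[0,0,-0.02,0,0,0],[0,0,-0.03,0,0,0],[0,0,-0.04,0,0,0],[0,0,-0.04,0,0,0],[0,0,0,0,0,0]]}}

```text
time: 20.55
eef_pos: [503.8, -334.4, 292.5]
ee_rot: [2.371, 2.042, 0.001]
contact_force: [0.2, -0.4, 0.4]
grip_width: 1.0
```

```bash
python3 - <<'E'
from plan import *
p,d,W,T,ci=look('wrist','w7')
o=arm.get_obs();print(tool(o).round(4)[:3],o['grip_width'],o['qpos'])
blobs(W,180,195,mn=200)
print(W[...,2][120:170,230:270].max())
plan([(564.5,254,250,73),(564.5,254,150,73),'w'])
E
```

```text
[[ 1.482000e-01  9.889000e-01  5.300000e-03  5.029793e+02]
 [ 9.890000e-01 -1.481000e-01 -5.900000e-03 -3.335874e+02]
 [-5.100000e-03  6.100000e-03 -1.000000e+00  2.892687e+02]] 1.000106168993478 [-7.69902430e-01  3.21609843e-01  1.30826666e+00 -5.72376375e-04
  1.50380017e+00 -2.19197321e+00]
px [505.  51.] n 656 z50/95 [185.7 188.3] mean [ 431.7 -138.8] rect [ 428.9 -138.8] [39.8 13. ] 5.6
px [250. 182.] n 2037 z50/95 [187.5 188.6] mean [ 500.4 -333. ] rect [ 501.4 -333.1] [38.  38.1] 81.1
px [473. 285.] n 1709 z50/95 [187.2 188.4] mean [ 624.  -151.6] rect [ 628.1 -149.8] [39.9 38.9] 76.7
nan
[[0.042,-0.002,0.003,0,0,0.011],[0.042,-0.002,0.003,0,0,0.011],[0.042,-0.003,0.003,0.001,0,0.011],[0.042,-0.003,0.002,0.001,0,0.01],[0.042,-0.004,0.003,0,0,0.011]]
[[0.042,-0.004,0.002,0.001,0.001,0.01],[0.042,-0.005,0.003,0,0,0.011],[0.042,-0.005,0.003,0.001,0.001,0.01],[0.042,-0.005,0.002,0,0,0.011],[0.042,-0.006,0.003,0.001,0.001,0.01]]
[[0.042,-0.006,0.003,0,0,0.011],[0.042,-0.007,0.002,0.001,0.001,0.01],[0.041,-0.007,0.003,0,0,0.011],[0.042,-0.008,0.002,0.001,0.001,0.01],[0,0,0.033,0,0,0]]
[[0,0,0.034,0,0,0],[0,0,0.033,0,0,0],[0,0,0,0,0,0],[0,0,0,0,0,0],[0,0,0,0,0,0]]
```

View pics/w7.png

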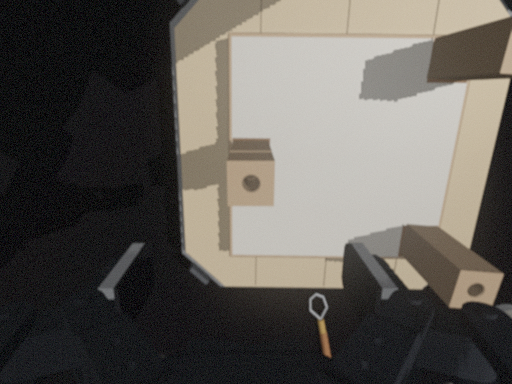

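The third support is complete, with its top level with the posts (187.5 mm). Now the cone pack.

>>> {"api": "carry_out", "payload": {"increments": [[0.042,-0.002,0.003,0,0,0.011],[0.042,-0.002,0.003,0,0,0.011],[0.042,-0.003,0.003,0.001,0,0.011],[0.042,-0.003,0.002,0.001,0,0.01],[0.042,-0.004,0.003,0,0,0.011]]}}

```text
time: 21.1
eef_pos: [522.9, -121.3, 269.9]
ee_rot: [-2.434, -1.982, 0.004]
contact_force: [0.7, -0.4, -0.0]
grip_width: 1.004
```

>>> {"api": "carry_out", "payload": {"increments": [[0.042,-0.004,0.002,0.001,0.001,0.01],[0.042,-0.005,0.003,0,0,0.011],[0.042,-0.005,0.003,0.001,0.001,0.01],[0.042,-0.005,0.002,0,0,0.011],[0.042,-0.006,0.003,0.001,0.001,0.01]]}}

```text
time: 21.6
eef_pos: [545.0, 88.9, 257.1]
ee_rot: [-2.481, -1.917, 0.005]
contact_force: [0.1, -0.3, 0.2]
grip_width: 0.997
```

>>> {"api": "carry_out", "payload": {"increments": [[0.042,-0.006,0.003,0,0,0.011],[0.042,-0.007,0.002,0.001,0.001,0.01],[0.041,-0.007,0.003,0,0,0.011],[0.042,-0.008,0.002,0.001,0.001,0.01],[0,0,0.033,0,0,0]]}}

```text
time: 22.1
eef_pos: [564.8, 261.6, 218.1]
ee_rot: [-2.516, -1.87, -0.01]
contact_force: [0.8, -0.7, 0.5]
grip_width: 0.999
```

>>> {"api": "carry_out", "payload": {"increments": [[0,0,0.034,0,0,0],[0,0,0.033,0,0,0],[0,0,0,0,0,0],[0,0,0,0,0,0],[0,0,0,0,0,0]]}}

```text
time: 22.6
eef_pos: [564.0, 256.4, 150.9]
ee_rot: [-2.52, -1.864, -0.002]
contact_force: [0.5, -0.1, 1.8]
grip_width: 1.001
```

>>> {"api": "carry_out", "payload": {"increments": [[0,0,0,0,0,0],[0,0,0,0,0,0],[0,0,0,0,0,0],[0,0,0,0,0,0],[0,0,0,0,0,0]]}}

```text
time: 23.1
eef_pos: [562.9, 256.2, 149.4]
ee_rot: [-2.519, -1.864, 0.001]
contact_force: [0.5, -0.4, 0.4]
grip_width: 0.999
```

```bash
python3 - <<'E'
from plan import *
p,d,W,T,ci=look('wrist','w8')
o=arm.get_obs();print(tool(o).round(4)[:3],o['grip_width'],o['qpos'])
blobs(W,24,40,mn=500)
roi=(abs(W[...,0]-564)<45)&(abs(W[...,1]-254)<35)
s=roi&(W[...,2]>28)&(W[...,2]<34);P=W[s];print(s.sum(),cv2.minAreaRect(P[:,:2].astype(np.float32)),np.median(P[:,2]))
plan([(564.5,254,21,73),'w'])
E
```

```text
[[ 2.925000e-01  9.563000e-01 -5.300000e-03  5.628626e+02]
 [ 9.563000e-01 -2.924000e-01  5.600000e-03  2.562309e+02]
 [ 3.800000e-03 -6.700000e-03 -1.000000e+00  1.492933e+02]] 0.9977324882196343 [ 0.24315686  0.44303047  1.47364346  0.007115    1.22875974 -1.03325921]
px [215.  69.] n 3801 z50/95 [31.2 34.1] mean [468.4 258.6] rect [468.3 258.1] [55.3 54.7] 73.0
px [62. 98.] n 1350 z50/95 [25.9 38.4] mean [453.2 136.1] rect [455.2 138.4] [21.4 40.7] 88.8
px [245. 181.] n 1260 z50/95 [32.3 36. ] mean [559.9 255. ] rect [564.5 253.8] [21.6 65.6] 72.5
1140 ((564.56640625, 253.87843322753906), (21.49368667602539, 65.590576171875), 72.2556381225586) 32.243766087072714
[[-0.001,0.001,0.043,-0.002,-0.001,0],[-0.001,0.001,0.043,-0.002,-0.001,0],[0,0.001,0.042,-0.003,-0.002,0],[0,0,0,0,0,0],[0,0,0,0,0,0]]
```

View pics/w8.png

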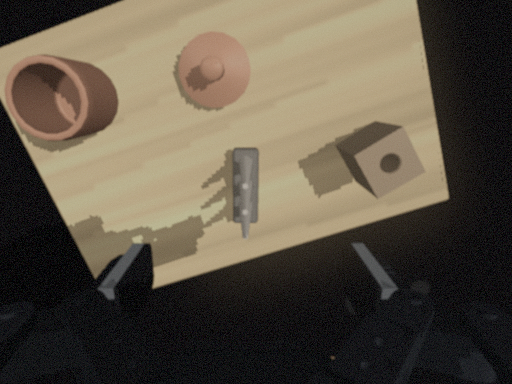

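The view shows the strip at (245,185) lined up with the jaws, clear on both sides.

>>> {"api": "carry_out", "payload": {"increments": [[-0.001,0.001,0.043,-0.002,-0.001,0],[-0.001,0.001,0.043,-0.002,-0.001,0.005],[0,0.001,0.04,-0.003,-0.002,0],[0,0,0,0,0,0],[0,0,0,0,0,0]]}}

```text
time: 23.65
eef_pos: [564.4, 253.9, 23.2]
ee_rot: [-2.53, -1.862, 0.002]
contact_force: [0.1, 0.3, 0.7]
grip_width: 1.001
```

>>> {"api": "carry_out", "payload": {"increments": [[0,0,0,0,0,0],[0,0,0,0,0,0],[0,0,0,0,0,0],[0,0,0,0,0,0],[0,0,0,0,0,0]], "jaw": 0.6}}

```text
time: 24.15
eef_pos: [564.9, 254.0, 23.8]
ee_rot: [2.53, 1.862, 0.001]
contact_force: [-0.0, 0.5, -0.8]
grip_width: 0.595
```

>>> {"api": "carry_out", "payload": {"increments": [[0,0,0.003,0,0,0],[0,0,0,0,0,0],[0,0,0,0,0,0],[0,0,0,0,0,0],[0,0,0,0,0,0]], "jaw": 0}}

```text
time: 24.65
eef_pos: [564.6, 253.9, 20.0]
ee_rot: [2.53, 1.862, -0.001]
contact_force: [-0.0, 0.9, -0.5]
grip_width: 0.24
```

>>> {"api": "carry_out", "payload": {"increments": [[0,0,0,0,0,0],[0,0,0,0,0,0],[0,0,0,0,0,0],[0,0,0,0,0,0],[0,0,0,0,0,0]]}}

```text
time: 25.15
eef_pos: [564.6, 253.9, 20.1]
ee_rot: [2.53, 1.862, -0.0]
contact_force: [0.6, -0.5, -1.2]
grip_width: 0.242
```

```bash
python3 - <<'E'
from plan import *
print(tool(arm.get_obs()).round(4)[:3])
plan([(564.5,254,200,72.5),(531,-134.2,200,81.3),'w'])
E
```

```text
[[ 2.973000e-01  9.548000e-01 -0.000000e+00  5.646283e+02]
 [ 9.548000e-01 -2.973000e-01 -3.000000e-04  2.539453e+02]
 [-3.000000e-04  1.000000e-04 -1.000000e+00  2.011610e+01]]
[[0,0,-0.045,0,0,0.001],[0,0,-0.045,0,0,0.001],[0,0,-0.045,0,0,0.001],[0,0,-0.045,0,0,0.001],[-0.042,0.009,0,0,0,-0.017]]
[[-0.042,0.009,0,0,0,-0.017],[-0.043,0.008,0,0,0,-0.017],[-0.043,0.007,0,0,0,-0.017],[-0.043,0.007,0,0,0,-0.017],[-0.043,0.006,0,0,0,-0.017]]
[[-0.043,0.005,0,0,0,-0.017],[-0.043,0.004,0,0,0,-0.017],[-0.043,0.004,0,0,0,-0.018],[0,0,0,0,0,0],[0,0,0,0,0,0]]
```

>>> {"api": "carry_out", "payload": {"increments": [[0,0,-0.045,0,0,0.001],[0,0,-0.045,0,0,0.001],[0,0,-0.045,0,0,0.001],[0,0,-0.045,0,0,0.001],[-0.042,0.009,0,0,0,-0.017]]}}

```text
time: 25.65
eef_pos: [564.7, 215.4, 208.1]
ee_rot: [2.509, 1.882, 0.023]
contact_force: [1.4, -1.0, -1.1]
grip_width: 0.234
```

>>> {"api": "carry_out", "payload": {"increments": [[-0.042,0.009,0,0,0,-0.017],[-0.043,0.008,0,0,0,-0.017],[-0.043,0.007,0,0,0,-0.017],[-0.043,0.007,0,0,0,-0.017],[-0.043,0.006,0,0,0,-0.017]]}}

```text
time: 26.15
eef_pos: [542.0, -6.8, 200.4]
ee_rot: [2.434, 1.985, 0.0]
contact_force: [0.2, -0.3, -0.7]
grip_width: 0.238
```

>>> {"api": "carry_out", "payload": {"increments": [[-0.043,0.005,0,0,0,-0.017],[-0.043,0.004,0,0,0,-0.017],[-0.043,0.004,0,0,0,-0.018],[0,0,0,0,0,0],[0,0,0,0,0,0]]}}

```text
time: 26.65
eef_pos: [531.0, -135.2, 200.2]
ee_rot: [-2.386, -2.043, -0.0]
contact_force: [-0.4, 0.5, -0.7]
grip_width: 0.241
```

>>> {"api": "carry_out", "payload": {"increments": [[0,0,0,0,0,0],[0,0,0,0,0,0],[0,0,0,0,0,0],[0,0,0,0,0,0],[0,0,0,0,0,0]]}}

```text
time: 27.15
eef_pos: [531.4, -133.8, 200.3]
ee_rot: [2.382, 2.048, -0.0]
contact_force: [0.9, 1.0, 0.0]
grip_width: 0.235
```

```bash
python3 - <<'E'
from plan import *
p,d,W,T,ci=look('wrist','w9')
print(tool(arm.get_obs()).round(4)[:3],arm.get_obs()['grip_width'])
plan([(531,-134.2,94,81.3),'w'])
E
```

```text
[[ 1.505000e-01  9.886000e-01  1.000000e-04  5.313772e+02]
 [ 9.886000e-01 -1.505000e-01 -4.000000e-04 -1.339714e+02]
 [-3.000000e-04  2.000000e-04 -1.000000e+00  2.003407e+02]] 0.2422809941957424
[[0,0,0.035,0,0,0],[0,0,0.036,0,0,0],[0,0,0.035,0,0,0.001],[0,0,0,0,0,0],[0,0,0,0,0,0]]
```

View pics/w9.png

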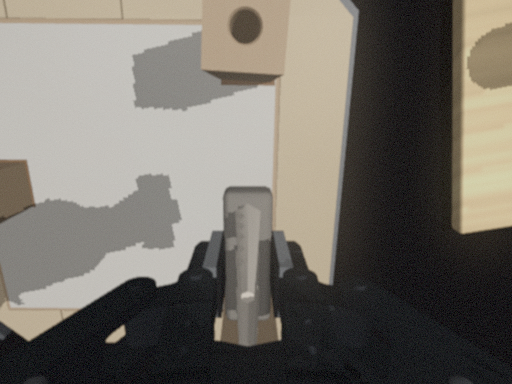

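The pack is held straight between the posts. Lowering it now.

>>> {"api": "carry_out", "payload": {"increments": [[0,0,0.036,0,0,0],[0,0,0.036,0,0,0],[0,0,0.035,0,0,0],[0,0,0,0,0,0],[0,0,0,0,0,0]]}}

```text
time: 27.7
eef_pos: [531.2, -134.4, 93.6]
ee_rot: [-2.383, -2.046, 0.001]
contact_force: [0.1, -0.5, 1.2]
grip_width: 0.233
```

>>> {"api": "carry_out", "payload": {"increments": [[0,0,0.003,0,0,0],[0,0,0.001,0,0,0],[0,0,0,0,0,0],[0,0,0,0,0,0],[0,0,0,0,0,0]]}}

```text
time: 28.2
eef_pos: [531.5, -134.5, 89.8]
ee_rot: [2.383, 2.046, 0.0]
contact_force: [-0.5, 0.9, -0.6]
grip_width: 0.24
```

>>> {"api": "carry_out", "payload": {"increments": [[0,0,0.001,0,0,0],[0,0,0,0,0,0],[0,0,0,0,0,0],[0,0,0,0,0,0],[0,0,0,0,0,0]]}}

```text
time: 28.7
eef_pos: [531.3, -134.5, 88.3]
ee_rot: [2.383, 2.046, -0.0]
contact_force: [-0.4, -0.2, -0.7]
grip_width: 0.238
```

>>> {"api": "carry_out", "payload": {"increments": [[0,0,0.001,0,0,0],[0,0,0,0,0,0],[0,0,0,0,0,0],[0,0,0,0,0,0],[0,0,0,0,0,0]]}}

```text
time: 29.2
eef_pos: [531.3, -134.5, 87.3]
ee_rot: [2.383, 2.046, -0.0]
contact_force: [-0.1, 0.5, -0.4]
grip_width: 0.239
```

>>> {"api": "carry_out", "payload": {"increments": [[0,0,0.001,0,0,0],[0,0,0,0,0,0],[0,0,0,0,0,0],[0,0,0,0,0,0],[0,0,0,0,0,0]]}}

```text
time: 29.7
eef_pos: [531.4, -134.5, 86.9]
ee_rot: [2.383, 2.046, 0.0]
contact_force: [-1.7, -0.1, 5.5]
grip_width: 0.236
```

>>> {"api": "carry_out", "payload": {"increments": [[0,0,0,0,0,0],[0,0,0,0,0,0],[0,0,0,0,0,0],[0,0,0,0,0,0],[0,0,0,0,0,0]], "jaw": 0.6}}

```text
time: 30.2
eef_pos: [531.3, -134.5, 86.1]
ee_rot: [2.383, 2.046, -0.0]
contact_force: [0.6, 0.3, -0.6]
grip_width: 0.598
```

>>> {"api": "carry_out", "payload": {"increments": [[0,0,-0.02,0,0,0],[0,0,-0.04,0,0,0],[0,0,-0.045,0,0,0],[0,0,-0.045,0,0,0],[0,0,-0.03,0,0,0]]}}

```text
time: 30.7
eef_pos: [532.0, -134.7, 269.9]
ee_rot: [2.38, 2.044, 0.002]
contact_force: [-0.1, 1.0, 0.5]
grip_width: 0.601
```

```bash
python3 - <<'E'
from plan import *
p,d,W,T,ci=look('wrist','w10')
print(tool(arm.get_obs()).round(4)[:3],arm.get_obs()['grip_width'])
blobs(W,95,104,mn=200);blobs(W,180,195,mn=200)
plan([(457.5,151.5,220,81.5),(457.5,151.5,150,81.5),'w'])
E
```

```text
[[ 1.511000e-01  9.885000e-01  1.040000e-02  5.338135e+02]
 [ 9.885000e-01 -1.511000e-01 -5.400000e-03 -1.355391e+02]
 [-3.700000e-03  1.110000e-02 -9.999000e-01  2.744787e+02]] 0.5978387547878697
px [248. 164.] n 874 z50/95 [ 99.3 101.1] mean [ 527.6 -134.6] rect [ 531.2 -135.2] [21.7 64.8] 80.8
px [ 61. 162.] n 271 z50/95 [ 99.6 103.4] mean [ 497.8 -318.5] rect [ 492.9 -321.9] [52.9 26.4] 36.0
px [247.  44.] n 3426 z50/95 [187.5 188.7] mean [ 430.6 -120.4] rect [ 431.  -120.5] [38.1 38.2] 78.0
px [  5. 198.] n 515 z50/95 [185.1 188.3] mean [ 507.4 -315.4] rect [ 504.6 -314.9] [ 7.1 38.4] 74.0
px [248. 305.] n 1949 z50/95 [187.5 188.6] mean [ 626.2 -149. ] rect [ 628.4 -149.5] [38.1 39.6] 76.4
[[0.039,-0.017,0.007,0.002,0.001,0],[0.039,-0.017,0.008,0.002,0,-0.001],[0.039,-0.017,0.008,0.001,0.001,0],[0.039,-0.017,0.007,0.002,0,-0.001],[0.039,-0.017,0.008,0.001,0.001,0]]
[[0.039,-0.017,0.008,0.002,0,-0.001],[0.038,-0.017,0.007,0.001,0.001,0],[0,0,0.035,0,0,0],[0,0,0.035,0,0,0],[0,0,0,0,0,0]]
```

View pics/w10.png

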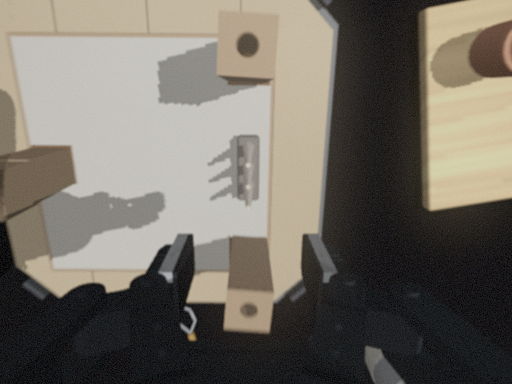

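The cone pack at (248,165) stands midway between the posts at (531,-135). Next, the jar.

>>> {"api": "carry_out", "payload": {"increments": [[0.039,-0.017,0.007,0.002,0.001,0],[0.039,-0.017,0.008,0.002,0,0],[0.039,-0.017,0.008,0.001,0.001,0],[0.039,-0.017,0.007,0.002,0,0],[0.039,-0.017,0.008,0.001,0.001,0]], "jaw": 1}}

```text
time: 31.25
eef_pos: [475.9, 72.7, 228.3]
ee_rot: [-2.378, -2.041, 0.005]
contact_force: [0.2, 0.5, 0.2]
grip_width: 0.999
```

>>> {"api": "carry_out", "payload": {"increments": [[0.039,-0.017,0.008,0.002,0,0],[0.038,-0.017,0.007,0.001,0.001,0],[0,0,0.035,0,0,0],[0,0,0.035,0,0,0],[0,0,0,0,0,0]]}}

```text
time: 31.75
eef_pos: [449.9, 153.1, 140.2]
ee_rot: [-2.37, -2.037, 0.019]
contact_force: [-1.0, -0.2, 0.1]
grip_width: 1.002
```

>>> {"api": "carry_out", "payload": {"increments": [[0,0,0,0,0,0],[0,0,0,0,0,0],[0,0,0,0,0,0],[0,0,0,0,0,0],[0,0,0,0,0,0]]}}

```text
time: 32.25
eef_pos: [454.3, 152.8, 145.1]
ee_rot: [-2.377, -2.04, 0.005]
contact_force: [0.1, 0.4, 0.6]
grip_width: 0.999
```

```bash
python3 - <<'E'
from plan import *
p,d,W,T,ci=look('wrist','w11')
print(tool(arm.get_obs()).round(4)[:3],arm.get_obs()['grip_width'])
blobs(W,71,82,mn=400)
plan([(457.5,151.5,34,81.5),'w'])
E
```

```text
[[ 1.516000e-01  9.884000e-01 -9.100000e-03  4.541691e+02]
 [ 9.884000e-01 -1.515000e-01  5.400000e-03  1.528302e+02]
 [ 4.000000e-03 -9.800000e-03 -9.999000e-01  1.448663e+02]] 1.0006086958619753
px [246. 204.] n 1692 z50/95 [76.2 77.5] mean [455.5 151.5] rect [457.  150.9] [54.  53.6] 81.9
[[0,0.002,0.037,-0.003,-0.001,-0.001],[-0.001,0.001,0.037,-0.003,-0.001,-0.001],[0,0.001,0.037,-0.004,-0.002,-0.002],[0,0,0,0,0,0],[0,0,0,0,0,0]]
```

>>> {"api": "carry_out", "payload": {"increments": [[0,0.002,0.037,-0.003,-0.001,0],[-0.001,0.001,0.037,-0.003,-0.001,0],[0,0.001,0.037,-0.004,-0.002,0],[0,0,0,0,0,0],[0,0,0,0,0,0]]}}

```text
time: 32.8
eef_pos: [456.6, 151.8, 33.5]
ee_rot: [-2.382, -2.046, 0.003]
contact_force: [0.6, -0.4, 0.7]
grip_width: 1.005
```

>>> {"api": "carry_out", "payload": {"increments": [[0,0,0,0,0,0],[0,0,0,0,0,0],[0,0,0,0,0,0],[0,0,0,0,0,0],[0,0,0,0,0,0]], "jaw": 0}}

```text
time: 33.3
eef_pos: [458.5, 152.0, 35.3]
ee_rot: [2.382, 2.045, 0.004]
contact_force: [-0.0, -0.3, 6.5]
grip_width: 0.611
```

>>> {"api": "carry_out", "payload": {"increments": [[0,0,0,0,0,0],[0,0,0,0,0,0],[0,0,0,0,0,0],[0,0,0,0,0,0],[0,0,0,0,0,0]]}}

```text
time: 33.8
eef_pos: [458.5, 151.9, 35.4]
ee_rot: [2.382, 2.045, 0.004]
contact_force: [-0.6, -0.4, 6.5]
grip_width: 0.612
```

```bash
python3 - <<'E'
from plan import *
print(tool(arm.get_obs()).round(4)[:3],arm.get_obs()['grip_width'])
plan([(457.5,151.5,260,81.5),(516,-233.3,260,81.3),'w'])
E
```

```text
[[ 1.511000e-01  9.885000e-01  3.400000e-03  4.585172e+02]
 [ 9.885000e-01 -1.511000e-01  2.000000e-04  1.519485e+02]
 [ 7.000000e-04  3.400000e-03 -1.000000e+00  3.535710e+01]] 0.6119871988938951
[[0,0,-0.045,0.001,0,-0.001],[0,0,-0.045,0.001,0,-0.001],[0,0,-0.045,0,0,0],[0,0,-0.045,0.001,0,-0.001],[0,-0.001,-0.045,0,-0.001,0]]
[[-0.041,0.013,0,0,0,0],[-0.041,0.013,0,0,0,0],[-0.041,0.013,0,0,0,0],[-0.042,0.013,0,0,0,0.001],[-0.041,0.013,0,0,0,0]]
[[-0.042,0.013,0,0,0,0.001],[-0.041,0.013,0,0,0,0],[-0.042,0.012,0,0,0,0.001],[-0.041,0.013,0.001,0,0,0],[0,0,0,0,0,0]]
```

>>> {"api": "carry_out", "payload": {"increments": [[0,0,-0.045,0,0,0],[0,0,-0.045,0.001,0,0],[0,0,-0.045,0,0,0],[0,0,-0.045,0.001,0,0],[0,0,-0.045,0,0,0]]}}

```text
time: 34.3
eef_pos: [456.7, 151.8, 261.3]
ee_rot: [-2.383, -2.046, 0.001]
contact_force: [0.9, -0.0, -1.9]
grip_width: 0.609
```

>>> {"api": "carry_out", "payload": {"increments": [[-0.041,0.013,0,0,0,0],[-0.041,0.013,0,0,0,0],[-0.041,0.013,0,0,0,0],[-0.042,0.013,0,0,0,0.001],[-0.041,0.013,0,0,0,0]]}}

```text
time: 34.8
eef_pos: [490.1, -63.3, 259.3]
ee_rot: [-2.384, -2.045, 0.002]
contact_force: [0.6, 0.6, -1.4]
grip_width: 0.61
```

>>> {"api": "carry_out", "payload": {"increments": [[-0.042,0.013,0,0,0,0.001],[-0.041,0.013,0,0,0,0],[-0.042,0.012,0,0,0,0.001],[-0.041,0.013,0,0,0,0],[0,0,0,0,0,0]]}}

```text
time: 35.3
eef_pos: [515.3, -238.9, 258.4]
ee_rot: [2.391, 2.037, -0.005]
contact_force: [-0.7, 0.7, -1.3]
grip_width: 0.611
```

>>> {"api": "carry_out", "payload": {"increments": [[0,0,0,0,0,0],[0,0,0,0,0,0],[0,0,0,0,0,0],[0,0,0,0,0,0],[0,0,0,0,0,0]]}}

```text
time: 35.8
eef_pos: [515.3, -232.6, 258.4]
ee_rot: [-2.384, -2.044, 0.003]
contact_force: [0.2, 0.0, -1.4]
grip_width: 0.607
```

```bash
python3 - <<'E'
from plan import *
p,d,W,T,ci=look('wrist','w12')
print(tool(arm.get_obs()).round(4)[:3],arm.get_obs()['grip_width'])
plan([(517,-233.5,110,81.3),'w'])
E
```

```text
[[ 1.532000e-01  9.882000e-01 -2.600000e-03  5.152925e+02]
 [ 9.882000e-01 -1.532000e-01 -1.000000e-04 -2.328107e+02]
 [-5.000000e-04 -2.600000e-03 -1.000000e+00  2.582817e+02]] 0.6078013603860087
[[0,0.001,0.037,-0.001,0,0],[0,0,0.037,-0.001,0,-0.001],[0,0,0.037,0,0,0],[0,0.001,0.037,-0.001,0,-0.001],[0,0,0,0,0,0]]
```

View pics/w12.png

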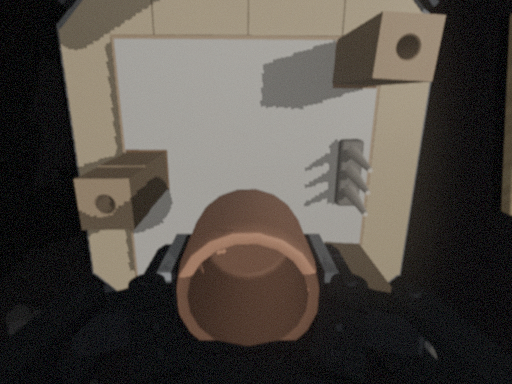

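The jar is held upright over the shelf, clear of the support (110,195) and the cone pack (352,172). Contact should come near TCP z 102.5.

>>> {"api": "carry_out", "payload": {"increments": [[0,0.001,0.037,-0.001,0,0],[0,0,0.037,-0.001,0,0],[0,0,0.037,0,0,0],[0,0.001,0.037,-0.001,0,0],[0,0,0,0,0,0]]}}

```text
time: 36.35
eef_pos: [513.9, -231.4, 105.2]
ee_rot: [-2.379, -2.037, 0.004]
contact_force: [-1.1, 1.1, -1.5]
grip_width: 0.608
```

>>> {"api": "carry_out", "payload": {"increments": [[0,0,0.004,0,0,0],[0,0,0.001,0,0,0],[0,0,0,0,0,0],[0,0,0,0,0,0],[0,0,0,0,0,0]]}}

```text
time: 36.85
eef_pos: [517.4, -234.2, 106.1]
ee_rot: [2.385, 2.042, 0.0]
contact_force: [-0.4, -0.0, -1.5]
grip_width: 0.612
```

>>> {"api": "carry_out", "payload": {"increments": [[0,0,0.001,0,0,0],[0,0,0,0,0,0],[0,0,0,0,0,0],[0,0,0,0,0,0],[0,0,0,0,0,0]]}}

```text
time: 37.35
eef_pos: [516.9, -233.8, 104.0]
ee_rot: [2.386, 2.043, -0.0]
contact_force: [0.5, -0.4, -0.6]
grip_width: 0.608
```

>>> {"api": "carry_out", "payload": {"increments": [[0,0,0.001,0,0,0],[0,0,0,0,0,0],[0,0,0,0,0,0],[0,0,0,0,0,0],[0,0,0,0,0,0]]}}

```text
time: 37.85
eef_pos: [517.0, -233.9, 103.0]
ee_rot: [2.386, 2.043, -0.0]
contact_force: [-0.1, 0.3, -1.8]
grip_width: 0.612
```

>>> {"api": "carry_out", "payload": {"increments": [[0,0,0.001,0,0,0],[0,0,0,0,0,0],[0,0,0,0,0,0],[0,0,0,0,0,0],[0,0,0,0,0,0]]}}

```text
time: 38.35
eef_pos: [517.0, -233.9, 102.4]
ee_rot: [2.386, 2.043, -0.0]
contact_force: [-1.2, 1.0, 4.5]
grip_width: 0.609
```

>>> {"api": "carry_out", "payload": {"increments": [[0,0,0,0,0,0],[0,0,0,0,0,0],[0,0,0,0,0,0],[0,0,0,0,0,0],[0,0,0,0,0,0]], "jaw": 1}}

```text
time: 38.85
eef_pos: [516.9, -233.8, 101.9]
ee_rot: [2.387, 2.043, -0.0]
contact_force: [0.3, 0.4, 0.2]
grip_width: 1.0
```

>>> {"api": "carry_out", "payload": {"increments": [[0,0,-0.02,0,0,0],[0,0,-0.04,0,0,0],[0,0,-0.045,0,0,0],[0,0,-0.045,0,0,0],[0,0,-0.01,0,0,0]]}}

```text
time: 39.35
eef_pos: [519.0, -235.2, 268.1]
ee_rot: [2.379, 2.037, 0.004]
contact_force: [0.7, -0.8, 0.6]
grip_width: 1.001
```

>>> {"api": "carry_out", "payload": {"increments": [[0,0,0,0,0,0],[0,0,0,0,0,0],[0,0,0,0,0,0],[0,0,0,0,0,0],[0,0,0,0,0,0]]}}

```text
time: 39.85
eef_pos: [516.5, -233.5, 260.7]
ee_rot: [-2.385, -2.042, 0.001]
contact_force: [-0.3, -0.4, -0.8]
grip_width: 0.995
```

```bash
python3 - <<'E'
from plan import *
p,d,W,T,ci=look('wrist','w13')
print(tool(arm.get_obs()).round(4)[:3],arm.get_obs()['grip_width'])
blobs(W,138,147,mn=300)
p,d,W,T,ci=look('top')
blobs(W,136,147,mn=60)
plan([(468.1,258.1,260,81.5),(468.1,258.1,150,81.5),'w'])
E
```

```text
[[ 1.542000e-01  9.880000e-01 -1.400000e-03  5.166512e+02]
 [ 9.880000e-01 -1.542000e-01  8.000000e-04 -2.336058e+02]
 [ 5.000000e-04 -1.500000e-03 -1.000000e+00  2.609959e+02]] 1.0014812103834247
px [247. 181.] n 1150 z50/95 [143.2 144.5] mean [ 514.5 -234.2] rect [ 515.9 -234.2] [53.4 53.8] 37.1
px [370. 189.] n 129 z50/95 [141.4 144.2] mean [ 510.8 -230.7] rect [ 513.5 -232. ] [53.5 46.9] 83.7
[[0.043,-0.011,0,0,0,-0.001],[0.044,-0.011,0,0,0,-0.001],[0.044,-0.011,0,0,0,0],[0.043,-0.011,0,0,0,-0.001],[0.044,-0.011,0,0,0,0]]
[[0.043,-0.011,0,0,0,-0.001],[0.044,-0.011,0,0,0,0],[0.043,-0.011,0,0,0,-0.001],[0.044,-0.011,0.001,0,0,0],[0.043,-0.012,0,-0.001,0,-0.001]]
[[0.044,-0.011,0.001,0,0,0],[0,0,0.037,0,0,0],[0,0,0.036,0,0,0],[0,0,0.037,0,0,0],[0,0,0,0,0,0]]
```

>>> {"api": "carry_out", "payload": {"increments": [[0.043,-0.011,0,0,0,0],[0.044,-0.011,0,0,0,0],[0.044,-0.011,0,0,0,0],[0.043,-0.011,0,0,0,0],[0.044,-0.011,0,0,0,0]]}}

```text
time: 40.45
eef_pos: [495.8, -8.4, 261.9]
ee_rot: [2.387, 2.042, 0.0]
contact_force: [0.8, 0.8, 0.6]
grip_width: 1.0
```

>>> {"api": "carry_out", "payload": {"increments": [[0.043,-0.011,0,0,0,0],[0.044,-0.011,0,0,0,0],[0.043,-0.011,0,0,0,0],[0.044,-0.011,0,0,0,0],[0.043,-0.012,0,0,0,0]], "jaw": 0.6}}

```text
time: 40.95
eef_pos: [473.9, 215.0, 261.9]
ee_rot: [2.386, 2.043, 0.0]
contact_force: [0.7, -1.3, 0.6]
grip_width: 0.6
```

>>> {"api": "carry_out", "payload": {"increments": [[0.044,-0.011,0,0,0,0],[0,0,0.037,0,0,0],[0,0,0.036,0,0,0],[0,0,0.037,0,0,0],[0,0,0,0,0,0]]}}

```text
time: 41.45
eef_pos: [466.5, 257.3, 147.0]
ee_rot: [-2.383, -2.041, 0.015]
contact_force: [-0.8, -0.6, -0.3]
grip_width: 0.6
```

>>> {"api": "carry_out", "payload": {"increments": [[0,0,0,0,0,0],[0,0,0,0,0,0],[0,0,0,0,0,0],[0,0,0,0,0,0],[0,0,0,0,0,0]]}}

```text
time: 41.95
eef_pos: [470.8, 258.3, 152.9]
ee_rot: [2.386, 2.042, 0.002]
contact_force: [0.6, -0.2, 0.3]
grip_width: 0.6
```

```bash
python3 - <<'E'
from plan import *
p,d,W,T,ci=look('wrist','w14')
print(tool(arm.get_obs()).round(4)[:3],arm.get_obs()['grip_width'])
roi=(abs(W[...,0]-468)<40)&(abs(W[...,1]-258)<40)
blobs(W,23,36,mn=300,roi=roi);blobs(W,47,58,mn=50,roi=roi)
plan([(468,258,36,81.5),'w'])
E
```

```text
[[ 1.543000e-01  9.880000e-01  1.300000e-03  4.705789e+02]
 [ 9.880000e-01 -1.543000e-01  0.000000e+00  2.583058e+02]
 [ 2.000000e-04  1.300000e-03 -1.000000e+00  1.525751e+02]] 0.6020248719853508
px [247. 176.] n 2797 z50/95 [31.1 34.1] mean [466.1 258.4] rect [468.2 257.9] [55.1 55.2] 84.4
px [247. 185.] n 350 z50/95 [53.1 54.5] mean [467.6 258.1] rect [468.  257.9] [15.9 15.9] 80.3
[[0,-0.001,0.039,0,0,-0.002],[0,-0.001,0.039,0.001,0,-0.002],[-0.001,-0.001,0.039,0,0,-0.003],[0,0,0,0,0,0],[0,0,0,0,0,0]]
```

>>> {"api": "carry_out", "payload": {"increments": [[0,-0.001,0.039,0,0,0],[0,-0.001,0.039,0.001,0,0],[0,-0.001,0.039,0,0,0],[0,0,0,0,0,0],[0,0,0,0,0,0]]}}

```text
time: 42.5
eef_pos: [467.2, 258.7, 35.1]
ee_rot: [-2.386, -2.042, 0.003]
contact_force: [1.4, 0.5, 0.6]
grip_width: 0.601
```

>>> {"api": "carry_out", "payload": {"increments": [[0,0,0,0,0,0],[0,0,0,0,0,0],[0,0,0,0,0,0],[0,0,0,0,0,0],[0,0,0,0,0,0]], "jaw": 0}}

```text
time: 43.0
eef_pos: [468.8, 259.0, 37.0]
ee_rot: [2.385, 2.042, 0.004]
contact_force: [-1.4, -0.9, 7.1]
grip_width: 0.161
```

>>> {"api": "carry_out", "payload": {"increments": [[0,0,0,0,0,0],[0,0,0,0,0,0],[0,0,0,0,0,0],[0,0,0,0,0,0],[0,0,0,0,0,0]]}}

```text
time: 43.5
eef_pos: [468.8, 259.0, 37.0]
ee_rot: [2.385, 2.042, 0.004]
contact_force: [-0.1, -0.7, 6.6]
grip_width: 0.164
```

```bash
python3 - <<'E'
from plan import *
print(tool(arm.get_obs()).round(4)[:3],arm.get_obs()['grip_width'])
plan([(468,258,260,81.3),(516,-234.2,260,81.3),'w'])
E
```

```text
[[ 1.541000e-01  9.880000e-01  3.000000e-03  4.687895e+02]
 [ 9.880000e-01 -1.541000e-01  8.000000e-04  2.590366e+02]
 [ 1.300000e-03  2.900000e-03 -1.000000e+00  3.701130e+01]] 0.16447045433027205
[[0,0,-0.045,0.001,0,-0.001],[0,0,-0.044,0,0,0],[0,0,-0.045,0.001,0,-0.001],[0,0,-0.044,0,-0.001,0],[-0.001,0,-0.045,0.001,0,-0.001]]
[[-0.044,0.011,0,0,0,0],[-0.044,0.011,0,0,0,0],[-0.043,0.011,0,0,0,0],[-0.044,0.011,0,0,0,0],[-0.043,0.011,0,0,0,0]]
[[-0.044,0.011,0,0,0,0],[-0.043,0.011,0,0,0,0],[-0.044,0.011,0,0,0,0],[-0.043,0.011,0,0,0,0],[-0.044,0.011,0,0,0,0]]
[[-0.043,0.012,0,0,0,0],[0,0,0,0,0,0],[0,0,0,0,0,0],[0,0,0,0,0,0],[0,0,0,0,0,0]]
```

>>> {"api": "carry_out", "payload": {"increments": [[0,0,-0.045,0,0,0],[0,0,-0.045,0,0,0],[0,0,-0.045,0,0,0],[0,0,-0.045,0,0,0],[0,0,-0.045,0,0,0]]}}

```text
time: 44.0
eef_pos: [467.1, 258.7, 263.0]
ee_rot: [2.386, 2.043, 0.002]
contact_force: [1.2, -0.1, -0.4]
grip_width: 0.166
```

>>> {"api": "carry_out", "payload": {"increments": [[-0.044,0.011,0,0,0,0],[-0.044,0.011,0,0,0,0],[-0.043,0.011,0,0,0,0],[-0.044,0.011,0,0,0,0],[-0.043,0.011,0,0,0,0]]}}

```text
time: 44.5
eef_pos: [488.0, 33.2, 261.1]
ee_rot: [2.385, 2.043, 0.001]
contact_force: [0.7, -0.4, -0.3]
grip_width: 0.166
```

>>> {"api": "carry_out", "payload": {"increments": [[-0.044,0.011,0,0,0,0],[-0.043,0.011,0,0,0,0],[-0.044,0.011,0,0,0,0],[-0.043,0.011,0,0,0,0],[-0.044,0.011,0,0,0,0]]}}

```text
time: 45.0
eef_pos: [508.8, -190.8, 261.1]
ee_rot: [2.386, 2.042, 0.0]
contact_force: [0.5, -0.1, -0.3]
grip_width: 0.168
```

>>> {"api": "carry_out", "payload": {"increments": [[-0.043,0.012,0,0,0,0],[0,0,0,0,0,0],[0,0,0,0,0,0],[0,0,0,0,0,0],[0,0,0,0,0,0]]}}

```text
time: 45.5
eef_pos: [514.2, -232.0, 260.4]
ee_rot: [-2.385, -2.045, 0.001]
contact_force: [-0.8, 0.2, -0.1]
grip_width: 0.166
```

>>> {"api": "carry_out", "payload": {"increments": [[0,0,0,0,0,0],[0,0,0,0,0,0],[0,0,0,0,0,0],[0,0,0,0,0,0],[0,0,0,0,0,0]]}}

```text
time: 46.0
eef_pos: [514.2, -233.3, 259.9]
ee_rot: [-2.386, -2.043, 0.001]
contact_force: [-0.1, -0.3, -0.3]
grip_width: 0.165
```

```bash
python3 - <<'E'
from plan import *
p,d,W,T,ci=look('wrist','w15')
Tt=tool(arm.get_obs());print(Tt.round(4)[:3],arm.get_obs()['grip_width'])
blobs(W,137,148,mn=300)
# held lid: plate points near expected height
roi=(abs(W[...,0]-Tt[0,3])<40)&(abs(W[...,1]-Tt[1,3])<40)
blobs(W,Tt[2,3]-12,Tt[2,3]+2,mn=100,roi=roi)
plan([(516.4,-234.4,168,81.3),'w'])
E
```

```text
[[ 1.541000e-01  9.880000e-01 -1.000000e-03  5.141438e+02]
 [ 9.880000e-01 -1.541000e-01 -1.000000e-04 -2.333169e+02]
 [-3.000000e-04 -1.000000e-03 -1.000000e+00  2.598583e+02]] 0.17044096511743684
px [248. 169.] n 727 z50/95 [143.1 144.4] mean [ 501.9 -231.9] rect [ 506.  -232.5] [53.9 34.1] 80.1
px [140. 176.] n 311 z50/95 [142.7 147.5] mean [ 494.2 -321.3] rect [ 500.5 -332.9] [38.3 38.1] 81.2
px [247. 217.] n 4328 z50/95 [253.7 257.1] mean [ 500.3 -232.1] rect [ 504.4 -233. ] [55.7 37. ] 82.3
px [247. 281.] n 276 z50/95 [252.7 254.5] mean [ 537.2 -237.5] rect [ 536.2 -237.3] [15.7 11.1] 80.6
[[0,0.001,0.031,0,0,-0.001],[0,0.001,0.03,0,0,-0.001],[-0.001,0,0.031,-0.001,0,-0.001],[0,0,0,0,0,0],[0,0,0,0,0,0]]
```

View pics/w15.png

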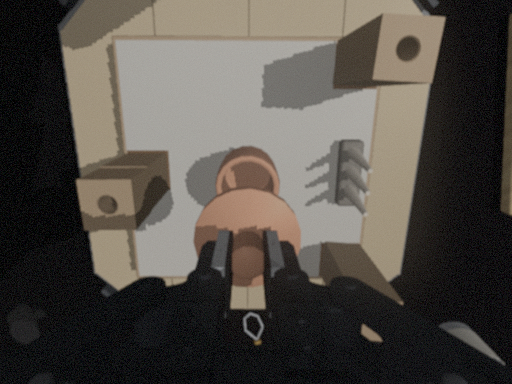

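The lid hangs level, just short of the jar's mouth at (248,180). Shifting about 2 mm along tool y and going down.

>>> {"api": "carry_out", "payload": {"increments": [[0,0.001,0.031,0,0,0],[0,0.001,0.03,0,0,0],[0,0,0.031,-0.001,0,0],[0,0,0,0,0,0],[0,0,0,0,0,0]]}}

```text
time: 46.55
eef_pos: [516.0, -233.7, 168.1]
ee_rot: [-2.386, -2.042, 0.001]
contact_force: [0.2, 0.8, 0.6]
grip_width: 0.165
```

>>> {"api": "carry_out", "payload": {"increments": [[0,0,0.003,0,0,0],[0,0,0,0,0,0],[0,0,0,0,0,0],[0,0,0,0,0,0],[0,0,0,0,0,0]]}}

```text
time: 47.05
eef_pos: [516.2, -233.8, 165.4]
ee_rot: [2.386, 2.042, 0.0]
contact_force: [-0.1, 0.7, 0.1]
grip_width: 0.166
```

>>> {"api": "carry_out", "payload": {"increments": [[0,0,0.003,0,0,0],[0,0,0,0,0,0],[0,0,0,0,0,0],[0,0,0,0,0,0],[0,0,0,0,0,0]]}}

```text
time: 47.55
eef_pos: [516.1, -233.7, 161.9]
ee_rot: [2.386, 2.043, -0.0]
contact_force: [0.3, -0.0, 0.6]
grip_width: 0.166
```

>>> {"api": "carry_out", "payload": {"increments": [[0,0,0.002,0,0,0],[0,0,0,0,0,0],[0,0,0,0,0,0],[0,0,0,0,0,0],[0,0,0,0,0,0]]}}

```text
time: 48.05
eef_pos: [516.1, -233.7, 159.9]
ee_rot: [2.386, 2.043, -0.0]
contact_force: [-0.4, -0.2, -0.7]
grip_width: 0.163
```

>>> {"api": "carry_out", "payload": {"increments": [[0,0,0.002,0,0,0],[0,0,0,0,0,0],[0,0,0,0,0,0],[0,0,0,0,0,0],[0,0,0,0,0,0]]}}

```text
time: 48.55
eef_pos: [516.0, -233.7, 157.9]
ee_rot: [2.386, 2.043, -0.0]
contact_force: [0.3, 0.4, -0.4]
grip_width: 0.164
```

>>> {"api": "carry_out", "payload": {"increments": [[0,0,0.001,0,0,0],[0,0,0,0,0,0],[0,0,0,0,0,0],[0,0,0,0,0,0],[0,0,0,0,0,0]]}}

```text
time: 49.05
eef_pos: [516.2, -233.8, 157.1]
ee_rot: [2.386, 2.043, -0.0]
contact_force: [0.3, 0.8, 3.0]
grip_width: 0.162
```

Contact came at 157.1 against 157 expected, so the lid is seated. I'll release, retreat and check.

>>> {"api": "carry_out", "payload": {"increments": [[0,0,0,0,0,0],[0,0,0,0,0,0],[0,0,0,0,0,0],[0,0,0,0,0,0],[0,0,0,0,0,0]], "jaw": 0.5}}

```text
time: 49.55
eef_pos: [516.0, -233.6, 156.8]
ee_rot: [2.387, 2.043, -0.0]
contact_force: [-0.4, 0.1, -0.5]
grip_width: 0.498
```

>>> {"api": "carry_out", "payload": {"increments": [[0,0,-0.02,0,0,0],[0,0,-0.04,0,0,0],[0,0,-0.045,0,0,0],[0,0,-0.03,0,0,0],[0,0,0,0,0,0]]}}

```text
time: 50.05
eef_pos: [518.0, -234.9, 297.4]
ee_rot: [2.379, 2.037, 0.003]
contact_force: [0.0, -0.2, 0.2]
grip_width: 0.501
```

>>> {"api": "carry_out", "payload": {"increments": [[0,0,0,0,0,0],[0,0,0,0,0,0],[0,0,0,0,0,0],[0,0,0,0,0,0],[0,0,0,0,0,0]]}}

```text
time: 50.55
eef_pos: [515.8, -233.5, 291.0]
ee_rot: [-2.386, -2.042, 0.001]
contact_force: [0.3, 0.5, -0.5]
grip_width: 0.502
```

```bash
python3 - <<'E'
from plan import *
p,d,W,T,ci=look('wrist','w16')
print(tool(arm.get_obs()).round(4)[:3])
print('lid plate');blobs(W,148,160,mn=200)
print('knob/tops');blobs(W,168,195,mn=60)
print('cone');blobs(W,95,104,mn=200)
p,d,W,T,ci=look('top');print('top');blobs(W,165,195,mn=25)
roi=(W[...,1]>300)&(W[...,0]>400);blobs(W,60,76,mn=100,roi=roi)
E
```

```text
[[ 1.542000e-01  9.880000e-01 -9.000000e-04  5.158780e+02]
 [ 9.880000e-01 -1.542000e-01  4.000000e-04 -2.335324e+02]
 [ 2.000000e-04 -1.000000e-03 -1.000000e+00  2.912510e+02]]
lid plate
px [347.  55.] n 211 z50/95 [154.4 159.4] mean [ 426.7 -138.9] rect [ 427.1 -139.1] [ 2.3 37.9] 80.2
px [247. 175.] n 2416 z50/95 [151.2 154.2] mean [ 513.8 -234.2] rect [ 515.7 -234.6] [55.2 54.9] 43.0
px [146. 169.] n 292 z50/95 [153.1 159.3] mean [ 493.7 -322.3] rect [ 493.6 -322.2] [53.8 27. ] 35.9
px [351. 257.] n 237 z50/95 [154.  159.2] mean [ 609.9 -146.6] rect [ 610.1 -145.5] [38.1  4.5] 81.5
knob/tops
px [383.  51.] n 3500 z50/95 [187.2 188.6] mean [ 430.4 -122.4] rect [ 431.  -120.5] [39.4 38.2] 78.1
px [126. 187.] n 2682 z50/95 [187.3 188.5] mean [ 500.3 -331. ] rect [ 501.8 -333.1] [38.8 38.7] 81.8
px [247. 183.] n 307 z50/95 [173.2 174.4] mean [ 515.1 -234.3] rect [ 515.7 -234.5] [15.4 16.2] 80.6
px [363. 274.] n 773 z50/95 [184.2 188.3] mean [ 612.1 -145.4] rect [ 615.6 -146.3] [38.8 13.5] 77.1
cone
px [339. 162.] n 808 z50/95 [ 99.3 101.9] mean [ 527.9 -138.1] rect [ 531.4 -135.5] [22.3 65.4] 81.0
top
px [338. 135.] n 327 z50/95 [185.5 188.1] mean [ 627.7 -147. ] rect [ 629.3 -148.3] [38.9 39.9] 76.3
px [375. 185.] n 47 z50/95 [171.3 173.5] mean [ 516.3 -232.1] rect [ 516.6 -232.5] [15.4 14.9] 41.5
px [325. 222.] n 310 z50/95 [185.8 188. ] mean [ 431.7 -117.5] rect [ 431.8 -118.8] [38.8 38. ] 78.0
px [129. 163.] n 224 z50/95 [68.2 70.8] mean [568.3 360.5] rect [568.5 361.1] [39.3 38.9] 14.8
```

View pics/w16.png

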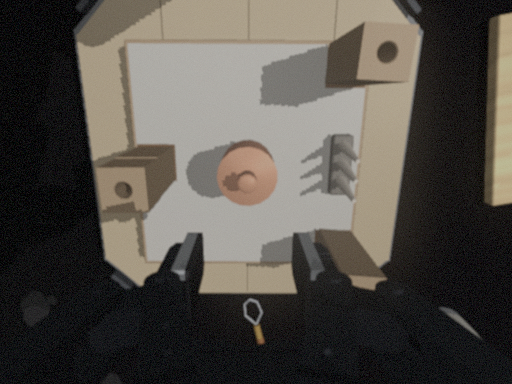

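Everything checks out: the lid is level and its knob top is at 173 mm as expected. Handing in.

```bash
python3 -c "
from rig import arm
print(arm.close_job())"
```

```text
the job is handed in; nothing more can be done
None
```

I built the third support, placed and lidded the jar, set the cone pack between the standing props, and handed the job in at about 51 s. No verdict was reported, so the figures below are my own last camera measurements.

| Item | Last check | Target |
|---|---|---|
| Third support (64 mm with 38 mm on top) | top at (501.8, -333.1), 187.3 mm up, level with the standing props | patch about (500.5, -332), 187 mm |
| Jar | rim seen centred at (515.9, -234.2) before the lid went on | shelf middle about (515.7, -233.6) |
| Lid | plate (515.7, -234.6), knob (515.7, -234.5), knob top 173.2 mm up | seated knob top 173 mm |
| Cone pack | (531.4, -135.5), in line with the standing props within about 1° | about (530.9, -134.8) |

- **Left in place:** the top camera put the standing props and the 51 mm prop within about 1 mm of where they started. The arm never went near the tools or the green jars.
- **Disagreement:** the two cameras differ by up to about 2 mm. For example, the top camera put the knob at (516.6, -232.5). That is well within the tolerances.
- **Not checked:** I did not re-measure the tools themselves. The far standing prop was only partly in the last wrist view, so its figure comes from the top camera.

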